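Clamp and test plug-in modules in the screw vise

TASK

Stand every loose plug-in module upright between the jaws of the small vise on the bench, side by side with the 40 mm way across the jaws, and wind the crank clockwise until the sprung jaw plate presses them all firmly against the fixed jaw, its springs pushed in by 2 mm or more. With them clamped, twist the start knob on the grey test box clockwise to its stop and let it spring back; then wind the jaw back to leave the modules at least 6 mm of play before taking any out, and stand them all upright in the blue tray, leaving the jaw open. Do not knock the other things on the bench about.

Things in the scene. Friction and masses are not known exactly. Their poses are not given: they have to be found in the camera images.
- vise: small grey screw vise fixed to the bench, 190 x 160, flat bed at z = 60 (usable |y| < 60). Origin: centre of its underside; x points from the crank end to the fixed jaw, z up. Fixed jaw: face at x = 45, 130 wide, 22 thick, top 13 above the bed. The moving jaw slides along x towards it, plate 126 wide, top 13 above the bed. End plate behind it (x = -75) rises to z = 84
- bed (a point): point on the bed surface of the vise, at x = 17, y = 0, z = 60 of the vise: middle of the loading space
- plate_face (a point): middle of the pressing face of the sprung jaw plate, 7 above the bed; at x = -10 of the vise with the crank at 0. Plate springs are 3 N/mm, so clamping takes 6 to 20 N
- plate (a joint): how far the sprung plate is pushed back into the moving jaw, m: 0 free, 0.002 or more is firmly clamped, stop at 0.008
- crank (a joint): vise crank angle, rad, several turns: 0 wide open (plate 55 mm from the fixed jaw), grows clockwise seen from the crank end looking along the vise's +x. Each rad moves the jaw 0.95 mm to the fixed jaw: the plate touches 40 mm modules at about 15.8 rad and is pressed in 4.5 mm at the end stop, 20.5 rad. Lower stop -0.3. Stays where left; about 2 N turns it
- crank_grip (a point): point on the axis of the crank's handle, a black freely spinning sleeve 16 in diameter, 38 long, parallel to the vise's x, sticking out away from the vise; 14 from its free end, 24 from the crank arm. At crank angle q it is at x = -122, y = -32 sin q, z = 70 + 32 cos q (mm) of the vise: it circles about the screw axis
- tester: grey test box 80 x 80 x 55 tall fixed to the bench; origin at the centre of its underside
- knob_grip (a point): grip point of the black start knob on top of the test box: on the knob's vertical axis, 85 above the bench; the knob's bar is 38 long, 11 wide and 26 high, from 63 to 89 above the bench. With the knob at rest the bar lies along the x of the test box, and it turns with the knob
- knob (a joint): angle of the start knob, rad: 0 at rest, grows clockwise seen from above, stop at 1.2 (counts from 1.1 on); a spring (0.1 Nm at the stop) returns it to 0 when released
- tray: shallow open blue tray 120 (x) x 180 (y), 20 high, walls and floor 4 thick, fixed to the bench; origin at the centre of its underside
- module_a: plug-in component module, upright box 40 (its x) x 32 (its y) x 50 tall (z), black base and black cap with a clear middle, about 0.14 kg, bottom-heavy, loose; a small round knob 6 tall on the cap; origin at the centre of its underside. May be absent (None).
- module_b: plug-in component module, upright box 40 (its x) x 32 (its y) x 50 tall (z), black base and black cap with a clear middle, about 0.14 kg, bottom-heavy, loose; a pale label on the cap; origin at the centre of its underside. May be absent (None).
- module_c: plug-in component module, upright box 40 (its x) x 32 (its y) x 50 tall (z), black base and black cap with a clear middle, about 0.14 kg, bottom-heavy, loose; two small brass sockets on the cap; origin at the centre of its underside. May be absent (None).
- multimeter: bystander: red hand multimeter 150 x 75 x 37
- screwdriver: bystander: screwdriver 140 long
- jar: bystander: jar 42 in diameter, 55 tall
- cleaner: bystander: spray can 52 in diameter, 150 tall
- mug: bystander: white mug 76 in diameter, 85 tall
- spool: bystander: grey spool 52 in diameter, 36 tall
- heatsink: bystander: aluminium block 40 x 30 x 25

How it is judged (in metres and radians):
On the way, in this order (a step that is already met when the one before it is completed fails the run):
1. all modules stand on the bed, squarely clamped between the jaws (sprung plate pushed in by 2 mm or more) (x of module_a in the frame of vise between 0.022 and 0.03 m and y of module_a in the frame of vise between -0.062 and 0.062 m and z of module_a in the frame of vise between 0.055 and 0.066 m and angle between each of module_a, module_b, module_c's own z axis and vertical below 0.12 rad and angle between the x axis of each of module_a, module_b, module_c and the x axis of vise, either way round below 0.1 rad and x of module_b in the frame of vise between 0.022 and 0.03 m and y of module_b in the frame of vise between -0.062 and 0.062 m and z of module_b in the frame of vise between 0.055 and 0.066 m and x of module_c in the frame of vise between 0.022 and 0.03 m and y of module_c in the frame of vise between -0.062 and 0.062 m and z of module_c in the frame of vise between 0.055 and 0.066 m and value of joint plate above 0.002 m), for 0.3 s.
2. with the modules clamped, the start knob is turned to its stop (all of step 1 and value of joint knob above 1.1 rad), for 0.1 s.
3. the knob has sprung back (value of joint knob below 0.12 rad), for 0.1 s.
4. the jaw is wound back to leave at least 5 mm of play, the modules still in the vise (value of joint crank below 10.5 rad and x of module_a in the frame of vise between -0.005 and 0.032 m and y of module_a in the frame of vise between -0.075 and 0.075 m and z of module_a in the frame of vise between 0.05 and 0.075 m and x of module_b in the frame of vise between -0.005 and 0.032 m and y of module_b in the frame of vise between -0.075 and 0.075 m and z of module_b in the frame of vise between 0.05 and 0.075 m and x of module_c in the frame of vise between -0.005 and 0.032 m and y of module_c in the frame of vise between -0.075 and 0.075 m and z of module_c in the frame of vise between 0.05 and 0.075 m), for 0.1 s.
At the end, for the whole second after the job is handed in: every module present stands upright (within 0.12 rad) and at rest on the floor of the tray, the vise jaw is open (crank below 10.5 rad) and the start knob is back at rest (below 0.12 rad) (x of module_a in the frame of tray between -0.045 and 0.045 m and y of module_a in the frame of tray between -0.078 and 0.078 m and z of module_a in the frame of tray between 0 and 0.01 m and angle between each of module_a, module_b, module_c's own z axis and vertical below 0.12 rad and linear speed of each of module_a, module_b, module_c below 0.03 m/s and x of module_b in the frame of tray between -0.045 and 0.045 m and y of module_b in the frame of tray between -0.078 and 0.078 m and z of module_b in the frame of tray between 0 and 0.01 m and x of module_c in the frame of tray between -0.045 and 0.045 m and y of module_c in the frame of tray between -0.078 and 0.078 m and z of module_c in the frame of tray between 0 and 0.01 m and value of joint crank below 10.5 rad and value of joint knob below 0.12 rad); the robot touches nothing.
It fails at once if a bystander is moved more than 40 mm (distance of any of multimeter, screwdriver, jar, cleaner, mug, spool, heatsink from where it was at the start of the episode above 0.04 m).
Of module_a, module_b, module_c only 2 to 3 are there at a start; the rules pass over those that are not, and their reading is None.
At some moment in a run one of module_a, module_b, module_c may be knocked a few centimetres aside while the robot is not near it.
It also fails if it takes over 210 s, if anything falls off the work surface, if the arm or the gripper's body presses on something with over 40 N, if the wrist force passes 120 N, or if a joint passes its speed limit or range.

ROBOT

A 6-joint arm with a two-finger parallel gripper is mounted at the origin on the work surface. World frame = base frame: x ahead of the robot, y to its left, z up, the work surface at z = 0. Lengths are in m, angles in degrees, forces in N, time in s.
With the tool pointing down it reaches from about 0.4 to 0.825 m from the base axis. Payload 7 kg.
Tool frame: the origin (TCP) lies at the centre of the arm's flange, where the gripper is bolted on; the fingertips stand 178 mm ahead of it and the grasp point (between the pads) lies 159 mm ahead of it (tip_reach is the distance from the TCP to the fingertips, in m); z points along the fingers, y is the line along which they close (so a half turn about z gives the same grasp; the last joint's range is limited). The gripper opens to 88 mm and grips with 3 to 60 N. Pads are 19 mm wide; open, the fingers measure 130 mm over their backs; the gripper's body (78 mm by 193 mm) begins 47 mm behind the grasp point.
Start: joints at [-48.753, 20.546, 0.682, 0, -70.136, -16.507], TCP at [0.282, -0.613, 0.405] pointing down, gripper open.
Joint ranges: [-176.03, 176.03], [-82.01, 121.73], [-58.28, 71.71], [-173.87, 95.51], [-174.79, -0.11], [-173.66, 173.66]. Speed limits (degrees/s): [136.94, 136.94, 172.46, 180, 180, 180].

INTERFACE

Orientations are given as [roll, pitch, yaw] about the fixed x, y, z axes, in that order (R = Rz(yaw) Ry(pitch) Rx(roll)).
In Python, from plant import * gives the robot as it stands.
- The arm moves only by the shell command python3 -m handwheel 'ROWS'. ROWS is JSON, a list of rows, each a list of 7 numbers: the opening, from -1 (shut) to 1 (fully open), then the shift along the tool's x, y, z as a fraction of full scale, then the turn, a rotation vector about the tool's x, y, z as a fraction of full scale. A call has 1 to 5 rows; each row shifts and turns the commanded pose from where the row before left it, along the tool's axes as they then stand; what a row does not reach is not made up. Full scale, the value 1, is 0.025 m for a shift and 6 degrees for a turn. A row lasts 1/8 s, in which the tool goes at most 62.5 mm and 10.7 degrees, less where a joint would pass 70% of its speed; a pose out of reach is approached as far as the arm can. A call with a number of a shift or a turn outside -1 to 1 is refused whole. A call with a gripper value outside its range is refused whole. The fingers move at their own pace and stop on an object; the grip force is fixed at half the most. Time passes only in rows, so rows that do not move let the fingers close. It gives the time, the measured TCP pose, the force, the opening and the grip force at its end, in the units of the state.
- get_obs(): the state, without advancing time (a new reading comes with each control period).
- snapshot(name): name is "scene" or "side" or "wrist"; returns a dict with "color" (480x640x3 uint8, red, green, blue), "fx", "fy", "cx", "cy" (pixels), "R" (3x3) and "t" (3): a world point X has camera coordinates R X + t; the wrist camera has in their place "tool_from_camera" (4x4, takes a point from camera to tool coordinates, whose origin is the TCP and whose axes are the flange's). Camera axes: x right, y down, z forward; pixel columns grow to the right and rows downward; lengths in m; the calibration is good to about 2 mm. A picture is of the moment at which its call begins: read the wrist's pose just before it. There is no depth.
- close_job(): hands the job in; it is judged then, once.
The state is a dict: "clock": time; "joint_pos": joint angles; "qvel": joint speeds; "tau": joint torques, N m; "tool_pos": TCP position; "orientation": TCP orientation; "force": force on the tool from outside, world axes, zero at the start; "moment": the same for the moment, N m; "opening": finger opening in m; "gripper_force": force on a finger pad.
Only numpy, scipy, OpenCV 4.12 (cv2) and the standard library are available. Lean on these libraries where they do the work, as an engineer would, in place of code of your own. Each camera call takes 0.05 s, during which the arm holds its last target. There are 200 camera calls.

## Working session

There is one attempt and no reset: what is moved stays moved. The work goes in short steps, Python scripts to look and compute and a shell command to move; the robot and the scene stay as the last step left them, time stands still between calls to the robot, and variables do not carry over. Pictures are saved under pics/ and viewed, at most 14 in all, crops included, and the job is handed in when it is done.

```bash
ls; mkdir -p pics; python3 - <<'E'
from plant import *
import cv2
print(get_obs())
for n in ("scene","side"):
    s=snapshot(n); cv2.imwrite(f"pics/{n}0.png",s["color"][:,:,::-1]); print(n,s["fx"],s["cx"],s["cy"],s["R"],s["t"])
E
```

```text
pics
{'clock': 0.0, 'joint_pos': array([-4.87521435e+01,  2.05904506e+01,  6.33121317e-01, -1.99149229e-02,
       -7.01369215e+01, -1.65066104e+01]), 'qvel': array([ 0.09071054, -0.08124977,  0.02961892, -0.06646823,  0.01104921,
        0.07159992]), 'tau': array([ 2.57802158e-04, -5.82718098e+01,  2.93056977e+01,  6.99683100e+00,
        6.87731575e-03, -1.87558030e-04]), 'tool_pos': array([ 0.28240815, -0.61285673,  0.40372925]), 'orientation': array([ 1.79904314e+02, -8.83188159e-03, -1.55265529e+02]), 'force': array([ 0.04401498, -0.18004435, -0.53636381]), 'moment': array([-0.01795892,  0.06791913,  0.01728317]), 'gripper_force': 0.0, 'opening': 0.08769928918598398}
scene 555.1671212474743 315.33166520803275 241.10024300034144 [[-0.19932453  0.97978526  0.01704611]
 [ 0.7151514   0.15733667 -0.68103131]
 [-0.66994642 -0.1235557  -0.73205586]] [ 0.08510111 -0.28513389  1.63572537]
side 504.969639424135 317.08703226475603 229.25740738169316 [[-0.73762238 -0.67521096  0.00183662]
 [-0.53322168  0.58083566 -0.61506469]
 [ 0.41423165 -0.45466481 -0.78847451]] [0.36718502 0.30365462 0.992876  ]
```

View pics/scene0.png

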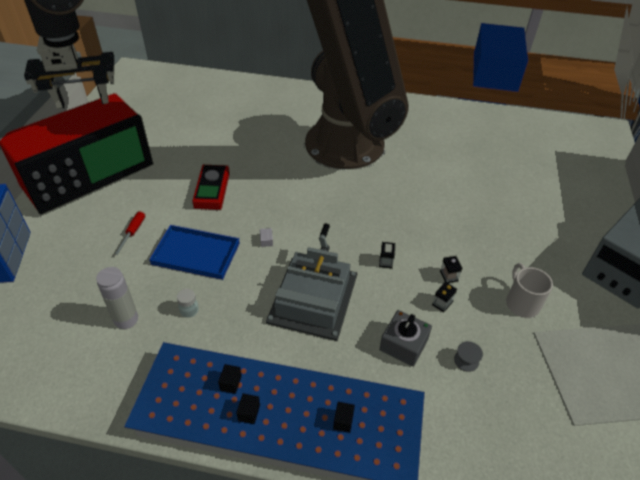

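View pics/side0.png

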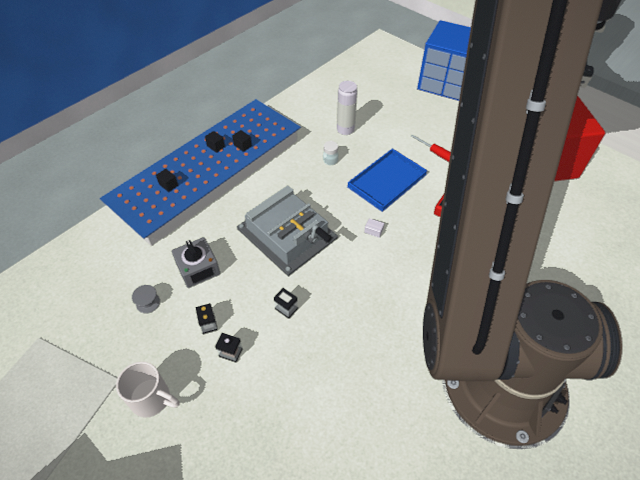

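The scene picture shows the vise at about (315,290), its crank at (324,232), the tray at (195,251) and the tester at (407,335). Module b is at (387,254), a at (452,266) and c at (444,296). I'll enlarge crops of both views to read corners.

```bash
python3 - <<'E'
import cv2
a=cv2.imread("pics/scene0.png")[215:365,250:480]; b=cv2.imread("pics/side0.png")[175:375,130:350]
a=cv2.convertScaleAbs(a,alpha=1.4,beta=15)
cv2.imwrite("pics/c1.png",cv2.resize(a,None,fx=3.4,fy=3.4,interpolation=cv2.INTER_CUBIC))
cv2.imwrite("pics/c2.png",cv2.resize(b,None,fx=3,fy=3,interpolation=cv2.INTER_CUBIC))
E
```

```text
(no output)
```

View pics/c1.png

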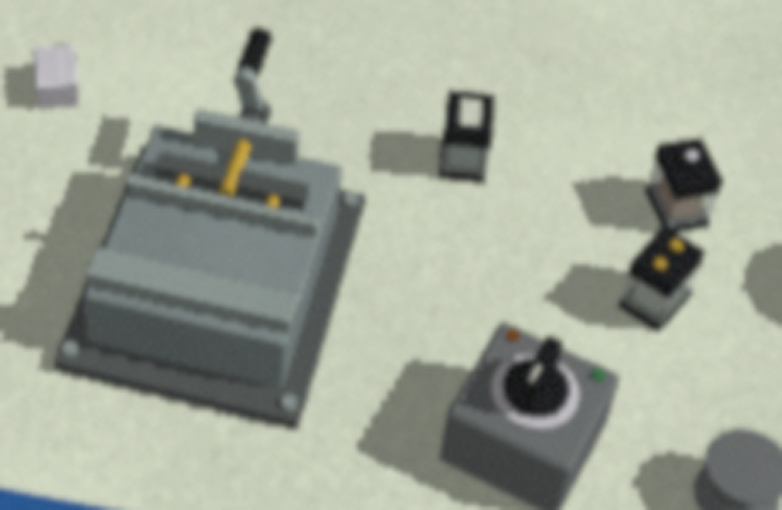

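View pics/c2.png

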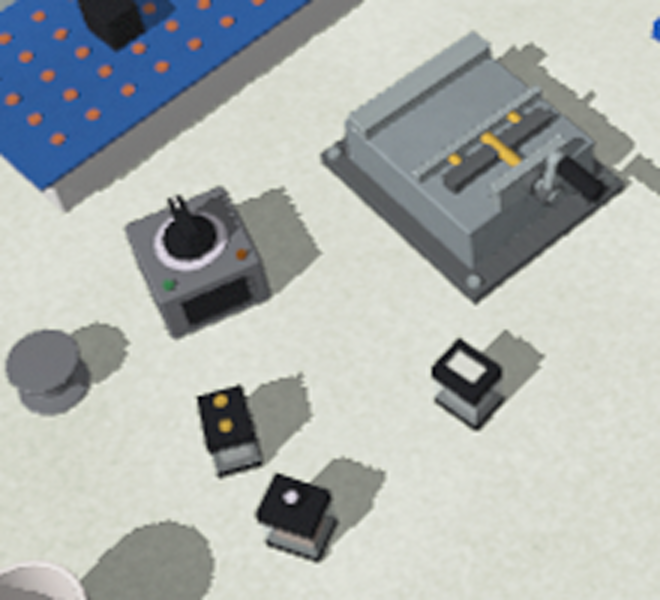

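Read: caps of a, b and c, the vise base and jaw corners, the end plate, the handle and the tester top are all clear in both crops. I'll fit planar poses to both views.

```bash
cat > h.py <<'E'
import numpy as np
from plant import *
from scipy.optimize import least_squares
from scipy.spatial.transform import Rotation as Ro
def proj(s,X):
    c=X@np.array(s["R"]).T+np.array(s["t"]); return np.c_[s["fx"]*c[:,0]/c[:,2]+s["cx"], s["fy"]*c[:,1]/c[:,2]+s["cy"]]
def wristcam(obs,s):
    T=np.eye(4); T[:3,:3]=Ro.from_euler("xyz",obs["orientation"],degrees=True).as_matrix(); T[:3,3]=obs["tool_pos"]
    M=np.linalg.inv(T@np.array(s["tool_from_camera"])); return dict(s,R=M[:3,:3],t=M[:3,3])
def place(p,L):  # p=x,y,yaw
    c,s=np.cos(p[2]),np.sin(p[2]); return np.c_[p[0]+c*L[:,0]-s*L[:,1], p[1]+s*L[:,0]+c*L[:,1], L[:,2]]
def fit(views,guess):  # views: list of (cam,local pts Nx3 (m),pix Nx2)
    f=lambda p: np.concatenate([(proj(c,place(p,np.array(L,float)))-np.array(u)).ravel() for c,L,u in views])
    best=min((least_squares(f,[*guess[:2],guess[2]+k*np.pi/4],loss="soft_l1") for k in range(8)),key=lambda r:r.cost)
    return best.x,best.cost,best.fun
def ray(s,u,z):  # pixel -> world at height z
    R=np.array(s["R"]);d=R.T@np.array([(u[0]-s["cx"])/s["fx"],(u[1]-s["cy"])/s["fy"],1]);o=-R.T@np.array(s["t"]); return o+d*(z-o[2])/d[2]
E
python3 - <<'E'
from h import *
S=snapshot("scene");D=snapshot("side")
f1=lambda l:np.array(l)/3.4+[250,215]; f2=lambda l:np.array(l)/3+[130,175]
def box(a,b,z,n=4): return np.array([[a,b,z],[-a,b,z],[-a,-b,z],[a,-b,z]])/1000
caps={"b":([(449,91),(494,94),(490,144),(441,137)],[(460,340),(502,372),(478,399),(432,372)]),
"a":([(655,147),(700,139),(721,184),(675,197)],[(280,474),(331,490),(316,535),(257,513)]),
"c":([(662,228),(703,257),(676,295),(631,268)],[(197,397),(241,386),(257,444),(210,454)])}
def bestfit(p1,p2,L,S1=f1,S2=f2):
    p1=S1(p1);p2=S2(p2);res=[]
    g=[*ray(S,p1.mean(0),L[0,2])[:2],0]
    # match cyclic order (image order clockwise): try shifts and reversal
    for L0 in(L,L[::-1]):
     for i in range(len(L)):
      for j in range(4):
        res.append(fit([(S,np.roll(L0,i,0),p1),(D,np.roll(L0,j,0),p2)],g))
    return min(res,key=lambda r:r[1])
for k,(p1,p2) in caps.items():
    r=bestfit(p1,p2,box(20,16,50)); print(k,r[0][:2].round(4),np.degrees(r[0][2])%180,r[1])
I=lambda l:np.array(l,float)
r=bestfit([(169,227),(239,237),(224,277),(150,263)],[(393,150),(428,173),(383,209),(348,183)],box(60,90,20),I,I);print("tray",r[0][:2].round(4),np.degrees(r[0][2])%180,r[1])
p=f1([(503,323),(618,377),(566,467),(453,407)]);print("tester ",[ray(S,q,.055)[:2].round(3) for q in p])
# vise: x roughly away from robot
V=[( 67,65,73),(67,-65,73),(45,-65,73),(45,65,73),(-75,0,84)]
P1=f1([(87,290),(284,350),(291,324),(97,248),(248,119)])
b=[(-95,-80,8),(95,-80,8),(95,80,8)]
c1=f1([(365,197),(296,427),(56,368)]); c2=f2([(476,302),(321,155)])
r=fit([(S,np.array(V+b)/1000,np.r_[P1,c1]),(D,np.array(b[:2])/1000,c2)],[.7,0,0]);print("vise",r[0],np.degrees(r[0][2]),r[1],r[2].round(1))
for z in(.102,): print("handle",place(r[0],np.array([[-122+14-38+38-14,0,102],[-136,0,102],[-98,0,102]])/1000)); print((proj(S,place(r[0],np.array([[-136,0,102],[-98,0,102]])/1000))-[250,215])*3.4)
E
```

```text
b [0.4303 0.1719] 3.6485987735498213 6.359108582609828
a [0.4435 0.3197] 22.67207072405658 6.694788361019441
c [0.5257 0.3102] 152.60325865961684 12.322841749457446
tray [ 0.5019 -0.2751] 178.5185547073034 12.11326233074196
tester  [array([0.606, 0.212]), array([0.631, 0.284]), array([0.701, 0.258]), array([0.674, 0.189])]
vise [0.68237747 0.04536757 3.59292377] 205.859368415392 506.8064617175364 [ -1.1   0.4   1.2 -28.9   2.  -13.2  -1.9  21.2  -0.5  98.9   5.   96.4
  -0.5 -44.5  -0.2 -13.4 -87.9 -46.4  38.1  21. ]
handle [[0.79216128 0.09857955 0.102     ]
 [0.80475942 0.10468584 0.102     ]
 [0.77056447 0.08811162 0.102     ]]
[[276.38237926 532.85709342]
 [257.8694528  472.73168163]]
```

```bash
python3 - <<'E'
from h import *
S=snapshot("scene");D=snapshot("side")
f1=lambda l:np.array(l)/3.4+[250,215]; f2=lambda l:np.array(l)/3+[130,175]
V=[( 67,-65,73),(67,65,73),(45,65,73),(45,-65,73),(-75,0,84)]
P1=f1([(87,290),(284,350),(291,324),(97,248),(248,119)])
b=[(-95,80,8),(95,80,8),(95,-80,8)]
c1=f1([(365,197),(296,427),(56,368)]); c2=f2([(476,302),(321,155),(627,185)])
r=fit([(S,np.array(V+b)/1000,np.r_[P1,c1]),(D,np.array([b[0],b[1],(-95,-80,8)])/1000,c2)],[.6,0,0]);print("vise",r[0],np.degrees(r[0][2]),r[1],r[2].round(1))
H=np.array([[-122,0,102],[-136,0,102],[-98,0,102]])/1000
print(place(r[0],H),(proj(S,place(r[0],H))-[250,215])*3.4,(proj(D,place(r[0],H))-[130,175])*3)
E
```

```text
vise [0.57614281 0.02446358 6.21156837] 355.8966514836788 24.018550577918088 [-1.  -4.4  1.3 -7.8  1.9 -8.4 -0.6 -0.  -0.5  0.5 -0.3  0.5  0.1 -0.
 -1.5 -0.5 -1.4 -0.5 -1.6  0.3 -1.3 -0.3]
[[0.45445554 0.03319338 0.102     ]
 [0.44049143 0.03419516 0.102     ]
 [0.47839402 0.03147604 0.102     ]] [[265.49758772  52.0110063 ]
 [270.81267324  37.57558431]
 [256.20139844  77.25884372]] [[574.85725755 187.71214207]
 [588.44302094 199.12348972]
 [551.9271807  168.45204819]]
```

Base and handle agree to about 2 px. Setting out now: rise and turn in place, then head to module b.

```bash
R='[1,0,0,-0.2,0,0,-0.96]'
python3 -m handwheel '[[1,0,0,-0.2,0,0,-0.96],[1,0,0,-0.2,0,0,-0.96],[1,0,0,-0.2,0,0,-0.96],[1,0,0,-0.2,0,0,-0.96],[1,0,0,-0.2,0,0,-0.96]]' >/dev/null
python3 -m handwheel '[[1,0,0,-0.2,0,0,-0.96],[1,0,0,-0.2,0,0,-0.96],[1,0,0,-0.2,0,0,-0.96],[1,0,0,-0.2,0,0,-0.96],[1,0,0,-0.2,0,0,-0.96]]' >/dev/null
python3 -m handwheel '[[1,0,0,-0.2,0,0,-0.96],[1,0,0,-0.2,0,0,-0.96],[1,-1,-0.61,0,0,0,0],[1,-1,-0.61,0,0,0,0],[1,-1,-0.61,0,0,0,0]]'
python3 -m handwheel '[[1,-1,-0.61,0,0,0,0],[1,-1,-0.61,0,0,0,0],[1,-1,-0.61,0,0,0,0],[1,-1,-0.61,0,0,0,0],[1,-1,-0.61,0,0,0,0]]' >/dev/null
python3 -m handwheel '[[1,-1,-0.61,0,0,0,0],[1,-1,-0.61,0,0,0,0],[1,-1,-0.61,0,0,0,0],[1,-1,-0.61,0,0,0,0],[1,-1,-0.61,0,0,0,0]]'
python3 -c "
from h import *
S=snapshot('scene');print('cleaner',ray(S,(126,326),0),'jar',ray(S,(188,314),0),'mm',ray(S,(200,207),0),ray(S,(223,207),0),'hs',ray(S,(266,243),0))
print(snapshot('wrist')['tool_from_camera'],snapshot('wrist')['fx'],get_obs()['tool_pos'],get_obs()['orientation'],get_obs()['clock'])"
```

```text
clock: 2.17
tool_pos: [0.3233, -0.5344, 0.4646]
orientation: [180.0, 0.0, -86.2]
force: [-0.2, 0.9, 0.4]
opening: 0.0876
gripper_force: 0.0
clock: 3.42
tool_pos: [0.4586, -0.2745, 0.4648]
orientation: [-180.0, 0.0, -86.1]
force: [1.2, 0.3, 0.1]
opening: 0.0879
gripper_force: 0.0
cleaner [ 0.73063933 -0.35234309  0.        ] jar [ 0.67305506 -0.23405476  0.        ] mm [ 0.34567658 -0.32270512  0.        ] [ 0.33275059 -0.26452628  0.        ] hs [ 0.43214774 -0.12240474  0.        ]
[[ 1.40640149e-04 -9.67093285e-01 -2.54422010e-01  6.94681803e-02]
 [ 9.99999990e-01  1.27226553e-04  6.91772031e-05  3.58440807e-04]
 [-3.45315733e-05 -2.54422017e-01  9.67093292e-01  2.06445302e-02]
 [ 0.00000000e+00  0.00000000e+00  0.00000000e+00  1.00000000e+00]] 386.01445036188466 [ 0.4587856  -0.27448626  0.46476516] [-1.79986828e+02  1.10561611e-03 -8.60247216e+01] 3.575
```

```bash

python3 -m handwheel '[[1,-1,0,0.14,0,0,0],[1,-1,0,0.14,0,0,0],[1,-1,0,0.14,0,0,0],[1,-1,0,0.14,0,0,0],[1,-1,0,0.14,0,0,0]]' >/dev/null
python3 -m handwheel '[[1,-1,0,0.14,0,0,0],[1,-1,0,0.14,0,0,0],[1,-1,0,0.14,0,0,0],[1,-1,0,0.14,0,0,0],[1,-1,0,0.14,0,0,0]]' >/dev/null
python3 -m handwheel '[[1,-1,0,0.14,0,0,0],[1,-1,0,0.14,0,0,0],[1,-1,0,0.14,0,0,0],[1,-1,0,0.14,0,0,0],[0.5,-1,0,0.14,0,0,0]]' >/dev/null
python3 -m handwheel '[[0.5,-1,0,0.14,0,0,0],[0.5,-1,0,0.14,0,0,0],[0.5,-1,0,0.14,0,0,0],[0.5,0,0,0,0,0,0]]'
python3 - <<'E'
from h import *
import cv2
for k in range(1):
    o=get_obs();s=snapshot("wrist"); cv2.imwrite("pics/w1.png",s["color"][:,:,::-1]); s=wristcam(o,s)
    del s["color"]; import pickle; pickle.dump(s,open("w1.pkl","wb"))
for p in([.43,.172,.05],[.4435,.3197,.05],[.5257,.3102,.05],[.4545,.033,.102],[.653,.236,.085]): print(proj(s,np.array([p])))
E
```

```text
clock: 5.95
tool_pos: [0.4282, 0.1741, 0.4014]
orientation: [180.0, -0.0, -86.1]
force: [0.7, 0.1, 0.4]
opening: 0.0656
gripper_force: 0.0
[[316.66056592 211.40732229]]
[[292.56835228 359.65900002]]
[[207.49428746 345.75538834]]
[[292.92414962  15.56586376]]
[[ 38.88242719 278.31121687]]
```

View pics/w1.png

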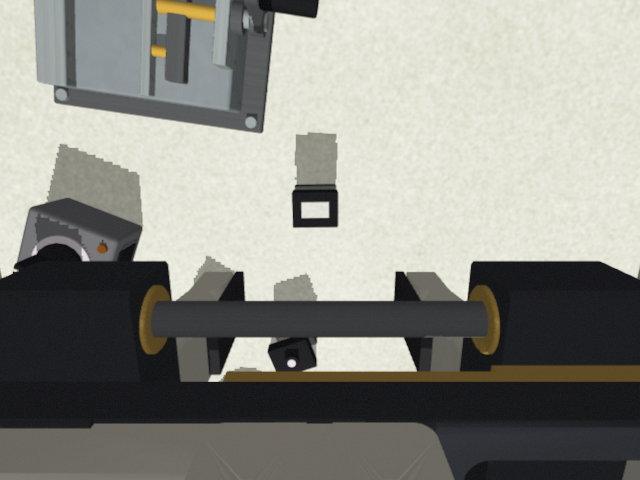

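b's cap is centred at (315.5,208.5) against (316.7,211.4) predicted, edges square to the image. The vise edge (55,101)–(262,131) slopes 8°, as fitted. Correct by a few mm, descend and grip.

```bash

python3 -m handwheel '[[0.5,0.1,-0.06,1,0,0,0],[0.5,0.09,-0.05,1,0,0,0],[0.5,0,0,1,0,0,0],[0.5,0,0,1,0,0,0],[0.5,0,0,1,0,0,0]]' >/dev/null
python3 -m handwheel '[[0.5,0,0,1,0,0,0],[0.5,0,0,1,0,0,0],[0.5,0,0,0.8,0,0,0],[0.5,0,0,0.45,0,0,0],[-1,0,0,0,0,0,0]]'
python3 -m handwheel '[[-1,0,0,0,0,0,0],[-1,0,0,0,0,0,0],[-1,0,0,0,0,0,0]]'
python3 -m handwheel '[[-1,0,0,-0.4,0,0,0],[-1,0,0,-1,0,0,0],[-1,0,0,-1,0,0,0],[-1,0,0,-1,0,0,0],[-1,0,0,-1,0,0,0]]'
```

```text
clock: 7.25
tool_pos: [0.4312, 0.1684, 0.1951]
orientation: [179.9, -0.1, -86.2]
force: [0.7, 0.0, 0.1]
opening: 0.0603
gripper_force: 0.0
clock: 7.62
tool_pos: [0.4315, 0.1693, 0.1962]
orientation: [-179.9, 0.1, -86.1]
force: [0.5, 0.3, 4.9]
opening: 0.04
gripper_force: 30.0
clock: 8.25
tool_pos: [0.4308, 0.1688, 0.3067]
orientation: [180.0, 0.0, -86.1]
force: [0.1, 1.1, -2.1]
opening: 0.0401
gripper_force: 30.0
```

```bash
python3 - <<'E'
from h import *
import pickle; s=pickle.load(open("w1.pkl","rb"))
v=[.57614,.02446,np.radians(-4.1)]
for z in(6,10): print(z,proj(s,place(v,np.array([[-95,80,z],[95,80,z]])/1000)))
# fixed jaw edge of image & end plate
print(proj(s,place(v,np.array([[45,65,73],[67,65,73],[-75,0,84],[-10,63,73],[-136,0,102]])/1000)))
print(ray(s,(262,131),.008)-place(v,np.array([[-.095,.08,.008]])), ray(s,(55,101),.008)-place(v,np.array([[.095,.08,.008]])))
for y in(-38,0,38): print(y,place(v,np.array([[19,y,60]])/1000))
E
```

```text
6 [[260.69788065 134.54700434]
 [ 55.75852732 104.87140323]]
10 [[260.07064637 134.57696993]
 [ 52.8695277  104.5761959 ]]
[[ 63.85506149  87.8215973 ]
 [ 34.03419754  83.45369628]
 [227.18808735  12.89152281]
 [137.75812612  95.86449267]
 [314.30225591  19.21567801]]
[[-1.40657982e-03 -3.32611206e-03  6.93889390e-18]] [[-9.60902985e-04 -3.31728785e-03  6.93889390e-18]]
-38 [[ 0.59237447 -0.0148012   0.06      ]]
0 [[0.59509137 0.02310155 0.06      ]]
38 [[0.59780828 0.0610043  0.06      ]]
```

```bash

python3 -m handwheel '[[-1,0,0,-1,0,0,0],[-1,0.98,-0.74,-1,0,0,0],[-1,0.98,-0.74,0,0,0,0],[-1,0.98,-0.74,0,0,0,0],[-1,0.98,-0.74,0,0,0,0]]' >/dev/null
python3 -m handwheel '[[-1,0.98,-0.74,0,0,0,0],[-1,0.98,-0.74,0,0,0,0],[-1,0.98,-0.74,0,0,0,0],[-1,0.98,-0.74,0,0,0,0],[-1,0,0,0,0,0,0.67]]' >/dev/null
python3 -m handwheel '[[-1,0,0,0,0,0,0.67],[-1,0,0,0.4,0,0,0],[-1,0,0,0,0,0,0]]'
python3 - <<'E'
from h import *
import cv2
o=get_obs();s=snapshot("wrist"); cv2.imwrite("pics/w2.png",s["color"][:,:,::-1]); s=wristcam(o,s)
v=[.575,.0215,np.radians(-4.15)]
print(proj(s,place(v,np.array([[-95,-80,8],[95,-80,8],[95,80,8],[-95,80,8],[45,-65,73],[45,65,73],[-75,0,84],[-136,0,102]])/1000)).round())
E
```

```text
clock: 9.88
tool_pos: [0.5913, -0.0166, 0.3443]
orientation: [179.9, -0.0, -94.1]
force: [-0.2, 0.4, -1.2]
opening: 0.0398
gripper_force: 30.0
[[459. 166.]
 [224. 165.]
 [235. 343.]
 [443. 343.]
 [278. 197.]
 [283. 371.]
 [458. 296.]
 [565. 308.]]
```

View pics/w2.png

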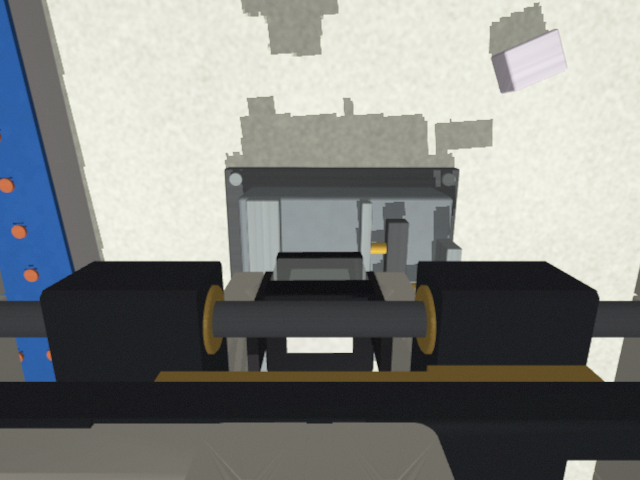

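The vise base corners (226,168) and (457,169) match the prediction within 3 px, and the fixed jaw face at column 280 matches too, so I'm lowering b onto the bed.

```bash

python3 -m handwheel '[[-1,0,0,1,0,0,0],[-1,0,0,1,0,0,0],[-1,0,0,1,0,0,0],[-1,0,0,0.4,0,0,0],[-1,0,0,0.1,0,0,0]]'
python3 -m handwheel '[[0.4,0,0,0,0,0,0],[0.4,0,0,0,0,0,0],[0.4,0,0,-0.6,0,0,0],[0.4,0,0,-1,0,0,0],[0.4,0,0,-1,0,0,0]]'
python3 - <<'E'
from h import *
import cv2
s=snapshot("scene");im=s["color"][:,:,::-1][215:365,250:480]
cv2.imwrite("pics/s2.png",cv2.resize(cv2.convertScaleAbs(im,alpha=1.4,beta=15),None,fx=3.4,fy=3.4,interpolation=cv2.INTER_CUBIC))
E
```

```text
clock: 10.55
tool_pos: [0.5921, -0.0165, 0.2578]
orientation: [180.0, -0.0, -94.1]
force: [0.1, 0.2, -2.3]
opening: 0.0398
gripper_force: 30.0
clock: 11.18
tool_pos: [0.5921, -0.0166, 0.3252]
orientation: [-179.9, 0.0, -94.2]
force: [-0.2, 0.1, 0.6]
opening: 0.0619
gripper_force: 0.0
```

View pics/s2.png

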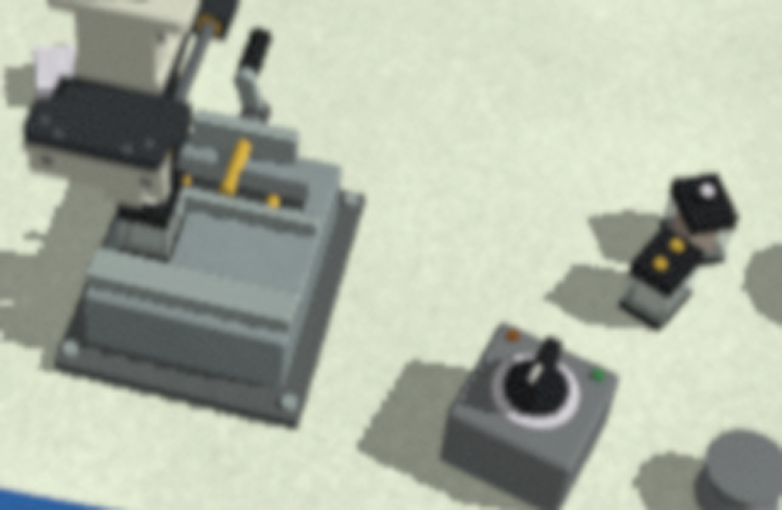

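b stands in the vise at (145,230). Module a has meanwhile been knocked towards c; its cap is now at about (704,203). I'm going over there for a close look.

```bash

python3 -m handwheel '[[0.5,-1,0.35,-1,0,0,0],[0.5,-1,0.35,-1,0,0,0],[0.5,-1,0.35,-1,0,0,0],[0.5,-1,0.35,0,0,0,0],[0.5,-1,0.35,0,0,0,0]]' >/dev/null
python3 -m handwheel '[[0.5,-1,0.35,0,0,0,0],[0.5,-1,0.35,0,0,0,0],[0.5,-1,0.35,0,0,0,0],[0.5,-1,0.35,0,0,0,0],[0.5,-1,0.35,0,0,0,0]]' >/dev/null
python3 -m handwheel '[[0.5,-1,0.35,0,0,0,0],[0.5,-1,0.35,0,0,0,0],[0.5,-1,0.35,0,0,0,0],[0.5,0,0,0,0,0,0]]'
python3 - <<'E'
from h import *
import cv2,pickle
o=get_obs();s=snapshot("wrist"); cv2.imwrite("pics/w3.png",s["color"][:,:,::-1]); s=wristcam(o,s); del s["color"]; pickle.dump(s,open("w3.pkl","wb"))
E
```

```text
clock: 12.98
tool_pos: [0.5018, 0.3171, 0.3991]
orientation: [-179.9, 0.1, -94.1]
force: [0.3, 0.4, -0.6]
opening: 0.0658
gripper_force: 0.0
```

View pics/w3.png

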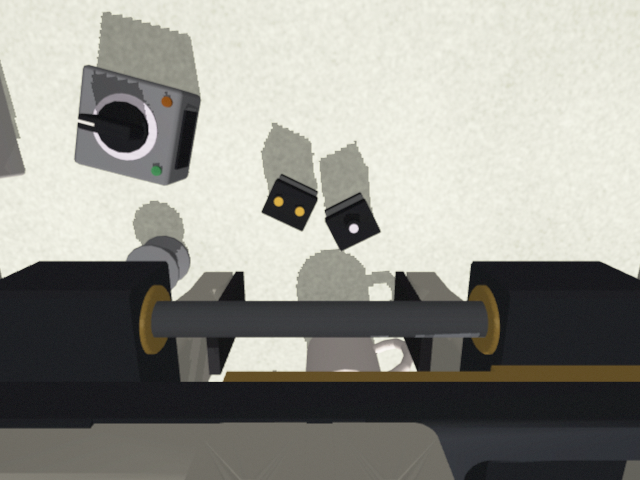

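The picture shows c's cap with corners (280,178), (318,196), (303,230), (262,211), and a's cap at (325,212), (366,193), (381,232), (342,249), only about 8 mm apart. I'll take c across its 32 mm way, which is clear, straight to the +y end of the vise; the middle slot is still empty there, so the fingers fit.

```bash
python3 - <<'E'
from h import *
import pickle; s=pickle.load(open("w3.pkl","rb"))
B=np.array([[20,16,50],[-20,16,50],[-20,-16,50],[20,-16,50]])/1000
for n,u in(("c",[(280,178),(318,196),(303,230),(262,211)]),("a",[(325,212),(366,193),(381,232),(342,249)])):
    g=[*ray(s,np.mean(u,0),.05)[:2],0]
    for L0 in(B,B[::-1]):
     for i in range(4):
      r=fit([(s,np.roll(L0,i,0),u)],g)
      if r[1]<60: print(n,r[0][:2].round(4),np.degrees(r[0][2])%180,r[1])
B=np.array([[-75,122],[178,162],[0,0]])
t=[ray(s,u,.055) for u in((87,66),(200,95),(182,184),(75,161))]; print("tester top",np.round(t,4),np.mean(t,0),ray(s,(125,127),.063))
E
```

```text
c [0.5262 0.3068] 150.75396852088613 4.250426709193615
c [0.5267 0.3074] 57.13837289441105 20.160549511153274
c [0.5262 0.3068] 150.7539676167256 4.2504267091931505
c [0.5267 0.3074] 57.13838200478427 20.160549511119175
a [0.4727 0.3258] 21.901889350011174 9.844867119999341
a [0.4727 0.3262] 114.18705628138513 12.71604682867924
a [0.4727 0.3258] 21.90189066472709 9.844867119999297
a [0.4727 0.3262] 114.1870592743037 12.716046828675353
tester top [[0.6738 0.1862 0.055 ]
 [0.5892 0.2136 0.055 ]
 [0.6148 0.2825 0.055 ]
 [0.7    0.2574 0.055 ]] [0.64444223 0.23489324 0.055     ] [0.64948057 0.23386619 0.063     ]
```

```bash

python3 -c "
from h import *
S=snapshot('scene');print('mug',ray(S,(527,309),0),ray(S,(530,283),.085))"
python3 -m handwheel '[[0.5,0.34,-1,0,0,0,0],[0.5,0,0,0.36,0,0,-0.98],[0.5,0,0,0.36,0,0,-0.98],[0.5,0,0,0.36,0,0,-0.98],[0.5,0,0,0.36,0,0,-0.98]]' >/dev/null
python3 -m handwheel '[[0.5,0,0,0.36,0,0,-0.98],[0.5,0,0,0.36,0,0,-0.98],[0.5,0,0,0.36,0,0,-0.98],[0.4,0,0,0.36,0,0,-0.98],[0.4,0,0,0.36,0,0,-0.98]]' >/dev/null
python3 -m handwheel '[[0.4,0,0,0.36,0,0,-0.98],[0.4,0,0,0.36,0,0,-1],[0.4,0,0,0,0,0,0]]'
```

```text
mug [0.50116522 0.49706528 0.        ] [0.49883506 0.47888873 0.085     ]
clock: 14.7
tool_pos: [0.5267, 0.3046, 0.2988]
orientation: [179.9, 0.0, -29.5]
force: [0.5, 0.5, 0.2]
opening: 0.0612
gripper_force: 0.0
```

```bash

python3 -m handwheel '[[0.4,-0.06,-0.06,1,0,0,0],[0.4,0,0,1,0,0,0],[0.4,0,0,1,0,0,0],[0.4,0,0,0.7,0,0,0],[0.4,0,0,0.35,0,0,0]]'
python3 -m handwheel '[[-1,0,0,0,0,0,0],[-1,0,0,0,0,0,0],[-1,0,0,0,0,0,0],[-1,0,0,0,0,0,0]]'
python3 -m handwheel '[[-1,0,0,-0.4,0,0,0],[-1,0,0,-1,0,0,0],[-1,0,0,-1,0,0,0],[-1,0,0,-1,0,0,0],[-1,0,0,-1,0,0,0]]'
```

```text
clock: 15.32
tool_pos: [0.5261, 0.3074, 0.1972]
orientation: [180.0, 0.0, -29.5]
force: [-1.0, 0.3, 0.0]
opening: 0.0613
gripper_force: 0.0
clock: 15.82
tool_pos: [0.5263, 0.308, 0.1985]
orientation: [-179.9, -0.0, -29.4]
force: [0.4, 0.8, 1.8]
opening: 0.0319
gripper_force: 30.0
clock: 16.45
tool_pos: [0.5257, 0.3072, 0.3089]
orientation: [180.0, 0.0, -29.4]
force: [0.1, 0.2, -1.5]
opening: 0.0316
gripper_force: 30.0
```

```bash

python3 -m handwheel '[[-1,0,0,-0.5,0,0,-0.85],[-1,0,0,-0.5,0,0,-0.85],[-1,0,0,-0.5,0,0,-0.85],[-1,0,0,-0.5,0,0,-0.85],[-1,0,0,0,0,0,-0.82]]' >/dev/null
python3 -m handwheel '[[-1,0.36,0.97,0,0,0,0],[-1,0.36,0.97,0,0,0,0],[-1,0.36,0.97,0,0,0,0],[-1,0.36,0.97,0,0,0,0],[-1,0.35,0.97,0,0,0,0]]' >/dev/null
python3 -m handwheel '[[-1,0.35,0.97,0,0,0,0],[-1,0.35,0.97,0,0,0,0],[-1,0.35,0.97,0,0,0,0],[-1,0.35,0.97,0,0,0,0],[-1,0.35,0.97,0,0,0,0]]' >/dev/null
python3 -m handwheel '[[-1,0,0,1,0,0,0],[-1,0,0,0,0,0,0]]'
```

```text
clock: 18.58
tool_pos: [0.5961, 0.0587, 0.3312]
orientation: [179.9, 0.2, -4.1]
force: [-0.6, 0.7, -1.0]
opening: 0.0318
gripper_force: 30.0
```

```bash

python3 -m handwheel '[[-1,0,0,1,0,0,0],[-1,0,0,1,0,0,0],[-1,0,0,0.7,0,0,0],[-1,0,0,0.15,0,0,0],[-1,0,0,0,0,0,0]]'
python3 -m handwheel '[[0.1,0,0,0,0,0,0],[0.1,0,0,0,0,0,0],[0.1,0,0,-0.6,0,0,0],[0.1,0,0,-1,0,0,0],[0.1,0,0,-1,0,0,0]]'
python3 -m handwheel '[[0.5,0,0,-1,0,0,0],[0.5,0,0,-1,0,0,0],[0.5,0,0,-0.6,0,0,0]]'
python3 - <<'E'
from h import *
import cv2
o=get_obs();s=snapshot("wrist"); cv2.imwrite("pics/w4.png",s["color"][:,:,::-1]); s=wristcam(o,s)
v=[.575,.0215,np.radians(-4.15)]
print(proj(s,place(v,np.array([[45,-65,73],[45,65,73],[-10,63,73],[-10,-63,73],[-136,0,102],[-98,0,102]])/1000)).round())
E
```

```text
clock: 19.2
tool_pos: [0.5974, 0.0596, 0.262]
orientation: [180.0, -0.0, -4.0]
force: [0.1, -1.4, -0.8]
opening: 0.032
gripper_force: 30.0
clock: 19.82
tool_pos: [0.5972, 0.0594, 0.3285]
orientation: [-180.0, -0.1, -4.0]
force: [0.9, 0.2, 0.8]
opening: 0.048
gripper_force: 0.0
clock: 20.2
tool_pos: [0.5972, 0.0594, 0.3941]
orientation: [-179.9, -0.2, -4.1]
force: [0.2, 0.4, -0.4]
opening: 0.0652
gripper_force: 0.0
[[451. 189.]
 [285. 189.]
 [289. 256.]
 [443. 256.]
 [365. 412.]
 [367. 372.]]
```

View pics/w4.png

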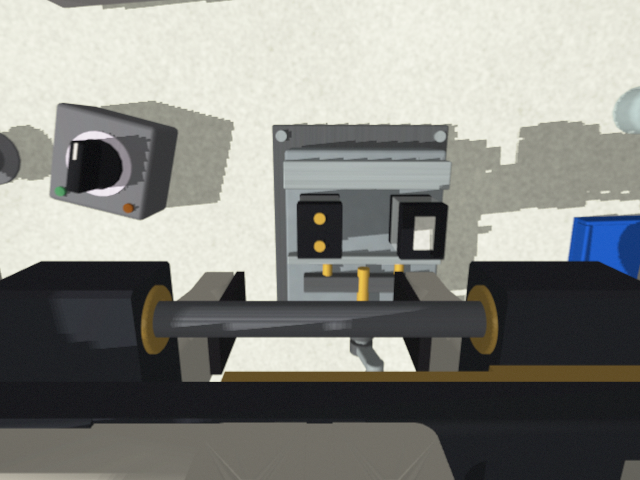

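c at (320,230) and b at (423,230) stand square in the vise, 44 mm apart with the middle slot free. The knob bar is visible at (88,165). Fetching a.

```bash

python3 -m handwheel '[[0.5,-0.52,-0.93,0,0,0,0],[0.5,-0.52,-0.93,0,0,0,0],[0.5,-0.52,-0.93,0,0,0,0],[0.5,-0.52,-0.93,0,0,0,0],[0.5,-0.52,-0.93,0,0,0,0]]' >/dev/null
python3 -m handwheel '[[0.5,-0.52,-0.94,0,0,0,0],[0.5,-0.52,-0.94,0,0,0,0],[0.5,-0.52,-0.94,0,0,0,0],[0.5,-0.52,-0.94,0,0,0,0],[0.5,-0.52,-0.94,0,0,0,0]]' >/dev/null
python3 -m handwheel '[[0.5,-0.52,-0.94,0,0,0,0],[0.5,0,0,0.36,0,0,0.97],[0.5,0,0,0.36,0,0,0.97],[0.5,0,0,0.36,0,0,0.97],[0.5,0,0,0.36,0,0,0.97]]' >/dev/null
python3 -m handwheel '[[0.5,0,0,0.36,0,0,0.97],[0.5,0,0,0.36,0,0,0.97],[0.5,0,0,0.36,0,0,0.97],[0.5,0,0,0.36,0,0,0.97],[0.5,0,0,0.36,0,0,0.97]]' >/dev/null
python3 -m handwheel '[[0.5,0,0,0.36,0,0,0.97],[0.5,0,0,0,0,0,0.97],[0.5,0,0,0,0,0,0]]'
python3 - <<'E'
from h import *
import cv2
o=get_obs();s=snapshot("wrist"); cv2.imwrite("pics/w5.png",s["color"][:,:,::-1]); s=wristcam(o,s)
print(proj(s,np.array([[.4727,.3258,.05]])).round())
g=cv2.cvtColor(s["color"],cv2.COLOR_RGB2GRAY)[100:262,200:440]
m=(g<60).astype(np.uint8);n,l,st,c=cv2.connectedComponentsWithStats(m)
for i in range(1,n):
  if st[i,4]>300:
    k=cv2.findContours((l==i).astype(np.uint8),0,1)[0][0]; print(st[i],cv2.minAreaRect(k),c[i]+[200,100])
E
```

```text
clock: 23.12
tool_pos: [0.4726, 0.326, 0.301]
orientation: [180.0, -0.0, -68.0]
force: [0.5, -1.2, -0.4]
opening: 0.0658
gripper_force: 0.0
[[318. 246.]]
[  82  123   63   39 2228] ((112.99998474121094, 142.0), (61.99999237060547, 37.99999237060547), -0.0) [313.53096948 241.47082585]
```

```bash

python3 -m handwheel '[[0.5,0,-0.1,1,0,0,0],[0.5,0,0,1,0,0,0],[0.5,0,0,1,0,0,0],[0.5,0,0,0.75,0,0,0],[0.5,0,0,0.38,0,0,0]]'
python3 -m handwheel '[[-1,0,0,0,0,0,0],[-1,0,0,0,0,0,0],[-1,0,0,0,0,0,0],[-1,0,0,0,0,0,0]]'
python3 -m handwheel '[[-1,0,0,-0.4,0,0,0],[-1,0,0,-1,0,0,0],[-1,0,0,-1,0,0,0],[-1,0,0,-1,0,0,0],[-1,0,0,-1,0,0,0]]'
python3 - <<'E'
from h import *
import cv2
s=snapshot("wrist"); cv2.imwrite("pics/w6.png",s["color"][:,:,::-1])
E
```

```text
clock: 23.8
tool_pos: [0.4749, 0.3269, 0.1972]
orientation: [179.9, -0.0, -68.0]
force: [0.9, 0.4, -0.3]
opening: 0.0658
gripper_force: 0.0
clock: 24.3
tool_pos: [0.4752, 0.3273, 0.199]
orientation: [-179.9, 0.0, -68.1]
force: [0.3, -0.8, 3.9]
opening: 0.0401
gripper_force: 29.9
clock: 24.92
tool_pos: [0.4748, 0.3269, 0.3096]
orientation: [-180.0, 0.0, -68.1]
force: [-0.3, 0.2, -1.3]
opening: 0.0394
gripper_force: 29.9
```

View pics/w6.png

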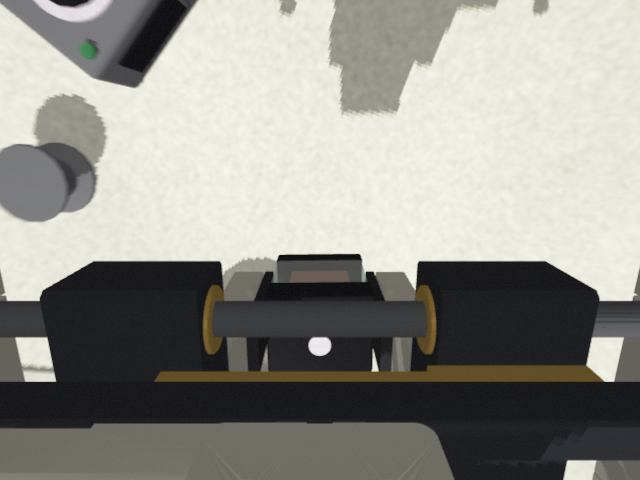

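Module a's knob sits centred between the fingers at (320,345), as b's label did. Carrying it to the middle slot.

```bash

python3 -m handwheel '[[-1,0,0,-0.5,0,0,0.87],[-1,0,0,-0.5,0,0,0.87],[-1,0,0,-0.5,0,0,0.87],[-1,0,0,-0.5,0,0,0.86],[-1,0,0,0,0,0,0.86]]' >/dev/null
python3 -m handwheel '[[-1,0.99,-0.47,0,0,0,0],[-1,0.99,-0.47,0,0,0,0],[-1,0.99,-0.47,0,0,0,0],[-1,0.99,-0.47,0,0,0,0],[-1,0.99,-0.47,0,0,0,0]]' >/dev/null
python3 -m handwheel '[[-1,0.99,-0.47,0,0,0,0],[-1,0.99,-0.47,0,0,0,0],[-1,0.99,-0.47,0,0,0,0],[-1,0.99,-0.47,0,0,0,0],[-1,0.98,-0.47,0,0,0,0]]' >/dev/null
python3 -m handwheel '[[-1,0.98,-0.47,0,0,0,0],[-1,0.98,-0.47,0,0,0,0],[-1,0,0,0,0,0,0],[-1,0,0,0,0,0,0]]'
```

```text
clock: 27.35
tool_pos: [0.5944, 0.0216, 0.3583]
orientation: [180.0, 0.0, -94.1]
force: [-0.9, 0.4, -1.7]
opening: 0.04
gripper_force: 29.9
```

```bash

python3 -m handwheel '[[-1,0,0,1,0,0,0],[-1,0,0,1,0,0,0],[-1,0,0,1,0,0,0],[-1,0,0,0.6,0,0,0],[-1,0,0,0.3,0,0,0]]'
python3 -m handwheel '[[-1,0,0,0.03,0,0,0],[0.4,0,0,0,0,0,0],[0.4,0,0,0,0,0,0],[0.4,0,0,-0.6,0,0,0],[0.4,0,0,-1,0,0,0]]'
python3 -m handwheel '[[0.4,0,0,-1,0,0,0],[0.4,0,0,-1,0,0,0],[0.4,0,0,-1,0,0,0],[0.4,0,0,-1,0,0,0]]'
python3 - <<'E'
from h import *
import cv2
s=snapshot("scene");im=s["color"][:,:,::-1][215:345,280:430]
s=snapshot("side");i2=s["color"][:,:,::-1][175:305,220:370]
cv2.imwrite("pics/s3.png",cv2.resize(np.hstack([cv2.convertScaleAbs(im,alpha=1.4,beta=15),i2]),None,fx=2.6,fy=2.6,interpolation=cv2.INTER_CUBIC))
E
```

```text
clock: 27.98
tool_pos: [0.5945, 0.0221, 0.2601]
orientation: [180.0, -0.0, -94.0]
force: [1.0, -0.2, -0.9]
opening: 0.0397
gripper_force: 29.9
clock: 28.6
tool_pos: [0.5946, 0.0215, 0.3009]
orientation: [180.0, -0.0, -94.1]
force: [0.9, -0.6, -0.4]
opening: 0.0608
gripper_force: 0.0
clock: 29.1
tool_pos: [0.5945, 0.0214, 0.4024]
orientation: [-179.9, 0.0, -94.1]
force: [-0.9, 1.1, -1.8]
opening: 0.0613
gripper_force: 0.0
```

View pics/s3.png

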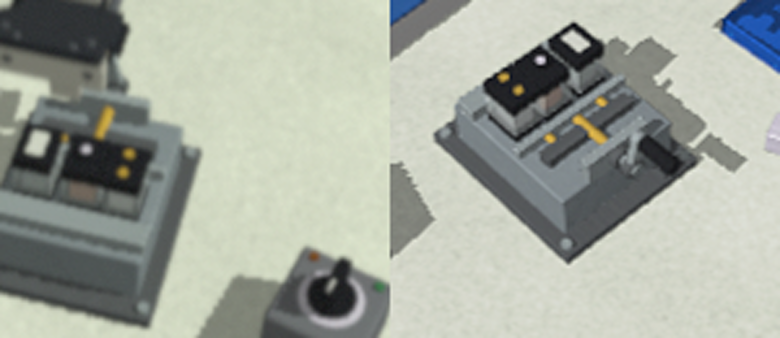

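All three stand between the jaws: b, then a, then c, with a close beside c. Next, over to the crank handle.

```bash

python3 -m handwheel '[[0.2,0,0.95,0,0,0,0],[0.2,0,0.95,0,0,0,0],[0.2,0,0.95,0,0,0,0],[0.2,0,0.95,0,0,0,0],[0.2,0,0.95,0,0,0,0]]' >/dev/null
python3 -m handwheel '[[0,0,0.95,0,0,0,0],[0,0,0,0.2,0,0,1],[0,0,0,0.2,0,0,1],[0,0,0,0.2,0,0,1],[0,0,0,0.2,0,0,1]]' >/dev/null
python3 -m handwheel '[[0,0,0,0.2,0,0,1],[0,0,0,0.2,0,0,1],[0,0,0,0.2,0,0,1],[0,0,0,0.2,0,0,1],[0,0,0,0.2,0,0,1]]' >/dev/null
python3 -m handwheel '[[0,0,0,0.2,0,0,1],[0,0,0,0.2,0,0,1],[0,0,0,0.2,0,0,1],[0,0,0,0.2,0,0,1],[0,0,0,0.2,0,0,1]]' >/dev/null
python3 -m handwheel '[[0,0,0,0.2,0,0,1],[0,0,0,0,0,0,0]]'
python3 - <<'E'
from h import *
import cv2
o=get_obs();s=snapshot("wrist"); cv2.imwrite("pics/w7.png",s["color"][:,:,::-1]); s=wristcam(o,s)
v=[.575,.022,np.radians(-4.15)]
print(proj(s,place(v,np.array([[-136,0,102],[-122,0,102],[-98,0,102],[-75,0,84],[-95,-80,8],[-95,80,8]])/1000)).round())
E
```

```text
clock: 31.95
tool_pos: [0.4524, 0.0315, 0.3252]
orientation: [180.0, 0.0, 176.0]
force: [1.0, -0.3, 0.7]
opening: 0.0442
gripper_force: 0.0
[[320. 237.]
 [320. 261.]
 [320. 301.]
 [320. 323.]
 [221. 255.]
 [419. 255.]]
```

View pics/w7.png

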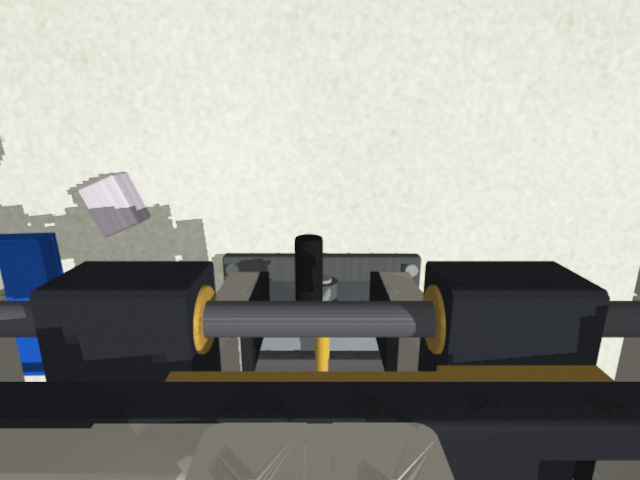

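The handle is at column 309, 7 mm to −y of the vise middle line (base edge centred at 322), so the crank stands at about 0.23 rad. Correct, descend and grip.

```bash

python3 -m handwheel '[[0,0,-0.26,0.9,0,0,0],[0,0,0,1,0,0,0],[0,0,0,0.7,0,0,0],[0,0,0,0,0,0,0]]'
python3 -m handwheel '[[-1,0,0,0,0,0,0],[-1,0,0,0,0,0,0],[-1,0,0,0,0,0,0]]'
```

```text
clock: 32.5
tool_pos: [0.4518, 0.025, 0.2594]
orientation: [-179.9, -0.1, 176.0]
force: [-0.6, 0.7, -0.2]
opening: 0.0439
gripper_force: 0.0
clock: 32.88
tool_pos: [0.4522, 0.0253, 0.2605]
orientation: [180.0, 0.1, 176.0]
force: [-0.4, 0.1, -0.5]
opening: 0.0192
gripper_force: 0.0
```

```bash

python3 -m handwheel '[[-1,0,0,0,0,0,0],[-1,0,0,0,0,0,0]]'
python3 -m handwheel '[[-1,0,-0.35,0.14,0,0,0],[-1,0,-0.47,0.47,0,0,0],[-1,0,-0.17,0.64,0,0,0]]'
python3 -m handwheel '[[-1,0,0.17,0.64,0,0,0],[-1,0,0.47,0.47,0,0,0],[-1,0,0.64,0.17,0,0,0]]'
```

```text
clock: 33.12
tool_pos: [0.4522, 0.0254, 0.2602]
orientation: [180.0, 0.0, 176.0]
force: [-0.8, 1.2, 2.3]
opening: 0.0153
gripper_force: 30.0
clock: 33.5
tool_pos: [0.4504, 0.0002, 0.2281]
orientation: [179.9, 0.1, 175.9]
force: [-2.5, 15.8, 1.9]
opening: 0.015
gripper_force: 30.0
clock: 33.88
tool_pos: [0.4529, 0.0323, 0.1963]
orientation: [-180.0, 0.0, 175.9]
force: [-2.5, -1.4, 17.1]
opening: 0.0149
gripper_force: 30.0
```

```bash

python3 -m handwheel '[[-1,0,0.66,-0.2,0,0,0],[-1,0,0.47,-0.47,0,0,0],[-1,0,0.17,-0.64,0,0,0]]'
python3 -m handwheel '[[-1,0,-0.17,-0.64,0,0,0],[-1,0,-0.47,-0.47,0,0,0],[-1,0,-0.64,-0.17,0,0,0]]'
python3 -m handwheel '[[-1,0,-0.64,0.17,0,0,0],[-1,0,-0.47,0.47,0,0,0],[-1,0,-0.17,0.64,0,0,0]]'
python3 -m handwheel '[[-1,0,0.17,0.64,0,0,0],[-1,0,0.47,0.47,0,0,0],[-1,0,0.64,0.17,0,0,0]]'
```

```text
clock: 34.25
tool_pos: [0.4551, 0.0656, 0.2297]
orientation: [180.0, 0.0, 176.0]
force: [5.9, -4.1, -2.5]
opening: 0.0151
gripper_force: 30.0
clock: 34.62
tool_pos: [0.4526, 0.0323, 0.2621]
orientation: [179.9, 0.1, 176.0]
force: [5.3, 1.4, -10.4]
opening: 0.0149
gripper_force: 30.0
clock: 35.0
tool_pos: [0.4505, 0.0003, 0.2287]
orientation: [179.9, 0.1, 175.9]
force: [-1.4, 14.8, 2.0]
opening: 0.0151
gripper_force: 30.0
clock: 35.38
tool_pos: [0.4529, 0.0323, 0.1967]
orientation: [-179.9, -0.0, 175.9]
force: [0.7, -2.0, 11.2]
opening: 0.0149
gripper_force: 30.0
```

```bash

python3 -m handwheel '[[-1,0,0.66,-0.17,0,0,0],[-1,0,0.47,-0.47,0,0,0],[-1,0,0.17,-0.64,0,0,0]]'
python3 -m handwheel '[[-1,0,-0.17,-0.64,0,0,0],[-1,0,-0.47,-0.47,0,0,0],[-1,0,-0.64,-0.17,0,0,0]]'
python3 -m handwheel '[[-1,0,-0.64,0.17,0,0,0],[-1,0,-0.47,0.47,0,0,0],[-1,0,-0.17,0.64,0,0,0]]'
python3 -m handwheel '[[-1,0,0.17,0.64,0,0,0],[-1,0,0.47,0.47,0,0,0],[-1,0,0.64,0.17,0,0,0]]'
python3 -m handwheel '[[-1,0,0.64,-0.17,0,0,0],[-1,0,0.47,-0.47,0,0,0],[-1,0,0.17,-0.64,0,0,0]]'
python3 -m handwheel '[[-1,0,-0.17,-0.64,0,0,0],[-1,0,-0.47,-0.47,0,0,0],[-1,0,-0.64,-0.17,0,0,0]]'
python3 -m handwheel '[[-1,0,-0.64,0.17,0,0,0],[-1,0,0,0,0,0,0]]'
```

```text
clock: 35.75
tool_pos: [0.4552, 0.0656, 0.2291]
orientation: [-180.0, -0.0, 176.0]
force: [6.2, -2.1, -3.5]
opening: 0.0152
gripper_force: 30.0
clock: 36.12
tool_pos: [0.4527, 0.0326, 0.2619]
orientation: [180.0, 0.0, 176.0]
force: [4.7, 2.1, -6.7]
opening: 0.0151
gripper_force: 30.0
clock: 36.5
tool_pos: [0.4505, 0.0005, 0.2285]
orientation: [180.0, 0.0, 175.9]
force: [0.8, 13.5, 2.4]
opening: 0.0152
gripper_force: 30.0
clock: 36.88
tool_pos: [0.453, 0.0329, 0.1965]
orientation: [-179.9, -0.0, 175.9]
force: [1.3, -2.3, 14.0]
opening: 0.015
gripper_force: 30.0
clock: 37.25
tool_pos: [0.4553, 0.0654, 0.2283]
orientation: [-180.0, -0.0, 175.9]
force: [5.1, 0.6, -3.9]
opening: 0.0153
gripper_force: 30.0
clock: 37.62
tool_pos: [0.4528, 0.033, 0.2614]
orientation: [180.0, 0.0, 176.0]
force: [2.0, 2.2, 0.7]
opening: 0.0152
gripper_force: 30.0
clock: 37.88
tool_pos: [0.4516, 0.016, 0.2561]
orientation: [-179.9, -0.0, 175.9]
force: [4.6, -2.0, -0.7]
opening: 0.0146
gripper_force: 30.0
```

The crank is at about 1110° (19.4 rad) with low forces. Release, rise, and go over the test box.

```bash

python3 -m handwheel '[[0,0,0,0,0,0,0],[0,0,0,0,0,0,0],[0,0,0,-0.8,0,0,0],[0,0,0,-1,0,0,0],[0,0,0,-1,0,0,0]]' 
python3 -m handwheel '[[0,0,0,-1,0,0,0],[0,0,0,-1,0,0,0],[0,0,0,-1,0,0,0],[0,-0.72,0.93,0,0,0,0],[0,-0.72,0.93,0,0,0,0]]' >/dev/null
python3 -m handwheel '[[0,-0.72,0.93,0,0,0,0],[0,-0.72,0.93,0,0,0,0],[0,-0.72,0.93,0,0,0,0],[0,-0.72,0.93,0,0,0,0],[0,-0.72,0.93,0,0,0,0]]' >/dev/null
python3 -m handwheel '[[0,-0.72,0.93,0,0,0,0],[0,-0.72,0.93,0,0,0,0],[0,-0.72,0.93,0,0,0,0],[0,0,0,0,0,0,-0.98],[0,0,0,0,0,0,-0.98]]' 
for i in 1 2 3 4 5; do python3 -m handwheel '[[0,0,0,0,0,0,-0.98],[0,0,0,0,0,0,-0.98],[0,0,0,0,0,0,-0.98],[0,0,0,0,0,0,-0.98],[0,0,0,0,0,0,-0.98]]' >/dev/null; done
python3 -m handwheel '[[0,0,0,0,0,0,-0.98],[0,0,0,0,0,0,0]]'
python3 - <<'E'
from h import *
import cv2,pickle
o=get_obs();s=snapshot("wrist"); cv2.imwrite("pics/w8.png",s["color"][:,:,::-1]); w=wristcam(o,s); del w["color"]; pickle.dump(w,open("w8.pkl","wb"))
print(proj(w,np.array([[.648,.235,.089]])).round())
a=snapshot("scene")["color"][215:315,270:400,::-1]; b=snapshot("side")["color"][185:285,230:360,::-1]
c=s["color"][110:310,220:420,::-1]
r=lambda i,w,h:cv2.resize(i,(w,h),interpolation=cv2.INTER_CUBIC)
cv2.imwrite("pics/m1.png",np.hstack([np.vstack([r(cv2.convertScaleAbs(a,alpha=1.4,beta=15),390,300),r(b,390,300)]),np.vstack([r(c,400,400),np.zeros((200,400,3),np.uint8)])]))
E
```

```text
clock: 38.5
tool_pos: [0.451, 0.0172, 0.3272]
orientation: [-179.9, -0.1, 175.9]
force: [-0.5, 0.6, -0.1]
opening: 0.0438
gripper_force: 0.0
clock: 40.38
tool_pos: [0.6475, 0.2369, 0.4004]
orientation: [-179.9, -0.2, -172.1]
force: [-0.2, -0.7, 0.0]
opening: 0.0438
gripper_force: 0.0
clock: 43.75
tool_pos: [0.6473, 0.2366, 0.4011]
orientation: [179.9, 0.1, -19.5]
force: [0.5, 0.6, -0.4]
opening: 0.0439
gripper_force: 0.0
[[318. 221.]]
```

View pics/m1.png

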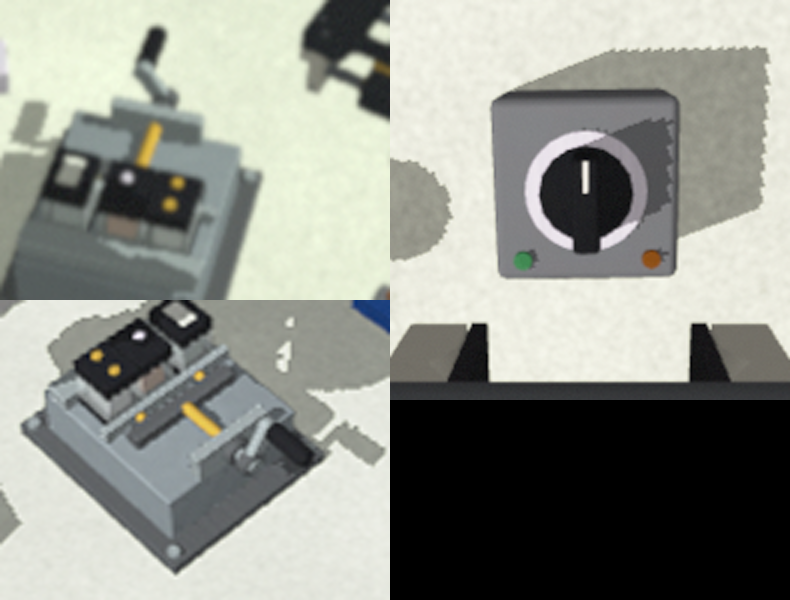

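Modules are clamped against the fixed jaw, with the handle at about 30°. The knob bar lies straight along the tool's x, its disc centre at about (318,206) of the full wrist image.

```bash
python3 - <<'E'
from h import *
import pickle; w=pickle.load(open("w8.pkl","rb"))
print(ray(w,(318,206),.063)); f=lambda u,v:(220+(u-390)/2,110+v/2)
t=[ray(w,f(*p),.055) for p in((494,95),(678,98),(675,273),(500,275))];print(np.round(t,4),np.mean(t,0))
for x in(.0,):
  k=np.mean(t,0);print(proj(w,place([k[0],k[1],np.radians(-19.5)],np.array([[19,0,89],[-19,0,89],[0,0,89],[-19,0,63]])/1000)))
E
```

```text
[0.6544107  0.23308716 0.063     ]
[[0.7042 0.2559 0.055 ]
 [0.6776 0.1844 0.055 ]
 [0.6058 0.2087 0.055 ]
 [0.6306 0.2817 0.055 ]] [0.65453573 0.23268476 0.055     ]
[[318.43057083 187.42063468]
 [318.40642596 235.85027508]
 [318.41830066 212.03206736]
 [318.39370384 227.78507658]]
```

```bash

python3 -m handwheel '[[0,0.32,0.04,1,0,0,0],[0,0,0,1,0,0,0],[0,0,0,1,0,0,0],[0,0,0,1,0,0,0],[0,0,0,1,0,0,0]]' >/dev/null
python3 -m handwheel '[[0,0,0,1,0,0,0],[0,0,0,0.28,0,0,0],[-1,0,0,0,0,0,0],[-1,0,0,0,0,0,0],[-1,0,0,0,0,0,0]]'
python3 -m handwheel '[[-1,0,0,0,0,0,0],[-1,0,0,0,0,0,0],[-1,0,0,0,0,0,0.5],[-1,0,0,0,0,0,1],[-1,0,0,0,0,0,1]]'
python3 -m handwheel '[[-1,0,0,0,0,0,1],[-1,0,0,0,0,0,1],[-1,0,0,0,0,0,1],[-1,0,0,0,0,0,1],[-1,0,0,0,0,0,1]]'
python3 -m handwheel '[[-1,0,0,0,0,0,1],[-1,0,0,0,0,0,1],[-1,0,0,0,0,0,1],[-1,0,0,0,0,0,0.9],[-1,0,0,0,0,0,0]]'
python3 -c "
from h import *
print(get_obs()['moment'],get_obs()['force'],get_obs()['orientation'])"
```

```text
clock: 45.15
tool_pos: [0.655, 0.2332, 0.2463]
orientation: [-179.9, -0.1, -19.4]
force: [-0.7, 0.1, 0.2]
opening: 0.0192
gripper_force: 0.0
clock: 45.78
tool_pos: [0.6551, 0.2337, 0.2461]
orientation: [-179.9, -0.0, -34.6]
force: [-0.1, 2.8, 2.7]
opening: 0.0111
gripper_force: 30.0
clock: 46.4
tool_pos: [0.6546, 0.2333, 0.2461]
orientation: [-180.0, 0.0, -64.6]
force: [-1.5, 1.8, 5.6]
opening: 0.0111
gripper_force: 30.0
clock: 47.02
tool_pos: [0.6542, 0.2332, 0.2461]
orientation: [180.0, -0.0, -87.9]
force: [-5.6, 2.0, 6.9]
opening: 0.0108
gripper_force: 30.0
[0.84266037 1.95848273 0.18064238] [-5.60540681  2.03729112  6.87632079] [ 1.79964074e+02 -3.92148921e-03 -8.78610385e+01]
```

Knob turned 68.5° (1.195 rad). Hold, release, rise, and head back to the crank.

```bash

python3 -m handwheel '[[-1,0,0,0,0,0,0.1],[1,0,0,0,0,0,0],[1,0,0,0,0,0,0],[1,0,0,0,0,0,0],[1,0,0,0,0,0,0]]'
python3 -m handwheel '[[1,0,0,-1,0,0,0],[1,0,0,-1,0,0,0],[1,0,0,-1,0,0,0],[1,0,0,-1,0,0,0],[1,0,0,-1,0,0,0]]'
for i in 1 2 3; do python3 -m handwheel '[[0.2,0,0,-0.1,0,0,1],[0.2,0,0,-0.1,0,0,1],[0.2,0,0,-0.1,0,0,1],[0.2,0,0,-0.1,0,0,1],[0.2,0,0,-0.1,0,0,1]]'>/dev/null; done
python3 -m handwheel '[[0,0,0,0,0,0,1],[0,0,0,0,0,0,0]]'
python3 - <<'E'
from h import *
import cv2
a=cv2.imread("pics/scene0.png")[312:335,392:424]; n=snapshot("scene")["color"][:,:,::-1][312:335,392:424]
cv2.imwrite("pics/k.png",n); print("diff",np.abs(a.astype(int)-n).mean(), "shifted ref",np.abs(a[:,:-4].astype(int)-a[:,4:]).mean())
b=cv2.imread("pics/side0.png")[235:270,175:215]; m=snapshot("side")["color"][:,:,::-1][235:270,175:215]; print(np.abs(b.astype(int)-m).mean())
E
```

```text
clock: 47.65
tool_pos: [0.6546, 0.2327, 0.2448]
orientation: [179.9, -0.0, -88.4]
force: [-0.4, 0.0, -0.3]
opening: 0.0455
gripper_force: 0.0
clock: 48.28
tool_pos: [0.6546, 0.2328, 0.3707]
orientation: [180.0, -0.0, -88.4]
force: [-0.6, 0.8, -1.2]
opening: 0.0869
gripper_force: 0.0
clock: 50.4
tool_pos: [0.6547, 0.2329, 0.4074]
orientation: [-180.0, -0.0, 175.6]
force: [-0.5, -0.7, -0.3]
opening: 0.0443
gripper_force: 0.0
diff 11.65625 shifted ref 29.54865424430642
8.88952380952381
```

```bash

for i in 1 2; do python3 -m handwheel '[[0,0.74,-0.925,0,0,0,0],[0,0.74,-0.925,0,0,0,0],[0,0.74,-0.925,0,0,0,0],[0,0.75,-0.925,0,0,0,0],[0,0.75,-0.925,0,0,0,0]]'>/dev/null; done
python3 -m handwheel '[[0,0,0,1,0,0,0],[0,0,0,1,0,0,0],[0,0,0,1,0,0,0],[0,0,0,0,0,0,0]]'
python3 - <<'E'
from h import *
import cv2
o=get_obs();s=snapshot("wrist");w=wristcam(o,s); cv2.imwrite("pics/w9.png",s["color"][:,:,::-1])
v=[.575,.0236,np.radians(-4.15)]
print(proj(w,place(v,np.array([[-136,-16,97.7],[-122,-16,97.7]])/1000)).round())
g=cv2.cvtColor(s["color"],cv2.COLOR_RGB2GRAY)
for r in(245,252,258): print(r,np.where(g[r,240:400]<55)[0]+240)
a=cv2.imread("pics/scene0.png")[312:335,392:424]; n=snapshot("scene")["color"][:,:,::-1][312:335,392:424]; print("knob diff",np.abs(a.astype(int)-n).mean())
E
```

```text
clock: 52.25
tool_pos: [0.4508, 0.0165, 0.3314]
orientation: [-179.9, -0.2, 175.6]
force: [1.1, -0.2, 0.6]
opening: 0.0439
gripper_force: 0.0
[[322. 234.]
 [322. 257.]]
245 [306 307 308 309 310 311 312 313 314 315 316 317 318 319 320 321 322 323
 324 325 326 327 328 329 330 331]
252 [307 308 309 310 311 312 313 314 315 316 317 318 319 320 321 322 323 324
 325 326 327 328 329 330 331]
258 [306 307 308 309 310 311 312 313 314 315 316 317 318 319 320 321 322 323
 324 325 326 327 328 329 330 331]
knob diff 2.820199275362319
```

The knob is back at rest (patch difference 2.8). The handle is centred at column 319. Grip it and wind back two turns.

```bash

python3 -m handwheel '[[0,0,0,1,0,0,0],[0,0,0,1,0,0,0],[0,0,0,1,0,0,0],[-1,0,0,0,0,0,0],[-1,0,0,0,0,0,0]]'
python3 -m handwheel '[[-1,0,0,0,0,0,0],[-1,0,0,0,0,0,0],[-1,0,0,0,0,0,0]]'
for i in 1 2; do
python3 -m handwheel '[[-1,0,0.64,-0.17,0,0,0],[-1,0,0.64,0.17,0,0,0],[-1,0,0.47,0.47,0,0,0],[-1,0,0.17,0.64,0,0,0]]' |grep -E "pos|force"
python3 -m handwheel '[[-1,0,-0.17,0.64,0,0,0],[-1,0,-0.47,0.47,0,0,0],[-1,0,-0.64,0.17,0,0,0],[-1,0,-0.64,-0.17,0,0,0]]'|grep -E "pos|force"
python3 -m handwheel '[[-1,0,-0.47,-0.47,0,0,0],[-1,0,-0.17,-0.64,0,0,0],[-1,0,0.17,-0.64,0,0,0],[-1,0,0.47,-0.47,0,0,0]]'|grep -E "pos|force"
done
```

```text
clock: 52.98
tool_pos: [0.4522, 0.0171, 0.2591]
orientation: [180.0, 0.1, 175.6]
force: [-0.8, -1.0, -0.6]
opening: 0.0293
gripper_force: 0.0
clock: 53.35
tool_pos: [0.452, 0.0169, 0.2585]
orientation: [180.0, 0.1, 175.6]
force: [-0.0, -0.8, 5.0]
opening: 0.0149
gripper_force: 30.0
tool_pos: [0.4555, 0.0656, 0.2302]
force: [4.9, -7.9, 1.0]
gripper_force: 30.0
tool_pos: [0.4522, 0.017, 0.2026]
force: [-5.3, 10.0, 14.0]
gripper_force: 30.0
tool_pos: [0.4519, 0.0165, 0.2586]
force: [4.6, -1.8, -1.8]
gripper_force: 30.0
tool_pos: [0.4555, 0.0657, 0.2302]
force: [4.8, -7.8, 2.7]
gripper_force: 30.0
tool_pos: [0.4522, 0.0172, 0.2026]
force: [-2.2, 10.4, 13.1]
gripper_force: 30.0
tool_pos: [0.4519, 0.0165, 0.2586]
force: [5.1, -2.2, -2.1]
gripper_force: 30.0
```

Crank at about 6.8 rad. Release and go for c, gripping across x.

```bash

python3 -m handwheel '[[0,0,0,0,0,0,0],[0,0,0,0,0,0,0],[0,0,0,-0.8,0,0,0],[0,0,0,-1,0,0,0],[0,0,0,-1,0,0,0]]' >/dev/null
python3 -m handwheel '[[0,0,0,-1,0,0,0],[0,0,0,-1,0,0,0],[0,0,0,-1,0,0,0],[0.4,-0.98,0.36,0,0,0,0],[0.4,-0.98,0.36,0,0,0,0]]'
python3 -m handwheel '[[0.4,-0.98,0.36,0,0,0,0],[0.4,-0.98,0.36,0,0,0,0],[0.4,-0.98,0.36,0,0,0,0],[0.4,-0.98,0.36,0,0,0,0],[0.4,0,0,0,0,0,0]]'>/dev/null
for i in 1 2 3; do python3 -m handwheel '[[0.4,0,0,0.1,0,0,-1],[0.4,0,0,0.1,0,0,-1],[0.4,0,0,0.1,0,0,-1],[0.4,0,0,0.1,0,0,-1],[0.4,0,0,0.1,0,0,-1]]'>/dev/null; done
python3 -m handwheel '[[0.4,0,0,0,0,0,0]]'
python3 - <<'E'
from h import *
import cv2
o=get_obs();s=snapshot("wrist");w=wristcam(o,s)
v=[.575,.0225,np.radians(-4.15)]
print(proj(w,place(v,np.array([[25,38,50+60],[25,22,110],[25,54,110],[25,16,110],[25,-16,110]])/1000)).round())
H=cv2.cvtColor(s["color"],cv2.COLOR_RGB2HSV); 
# brass sockets
m=((H[...,0]>12)&(H[...,0]<30)&(H[...,1]>140)&(H[...,2]>120)).astype(np.uint8); n,l,st,c=cv2.connectedComponentsWithStats(m)
print([(c[i].round(),st[i,4]) for i in range(1,n) if st[i,4]>20])
# bright knob/label
g=cv2.cvtColor(s["color"],cv2.COLOR_RGB2GRAY); 
cv2.imwrite("pics/w10.png",s["color"][:,:,::-1])
# dark caps along rows near the predicted column
col=g[120:262,315:325].mean(1); print(col[::4].round().astype(int))
E
```

```text
clock: 57.6
tool_pos: [0.502, 0.0309, 0.4023]
orientation: [180.0, -0.0, 175.6]
force: [0.4, 0.8, 0.3]
opening: 0.0576
gripper_force: 0.0
clock: 60.22
tool_pos: [0.6015, 0.059, 0.3644]
orientation: [179.9, -0.0, -94.5]
force: [-0.2, 0.1, 0.1]
opening: 0.0616
gripper_force: 0.0
[[316. 245.]
 [316. 220.]
 [316. 269.]
 [316. 211.]
 [316. 158.]]
[(array([376., 135.]), np.int32(153)), (array([414., 178.]), np.int32(775)), (array([373., 219.]), np.int32(137)), (array([300., 245.]), np.int32(135)), (array([332., 245.]), np.int32(131)), (array([153., 317.]), np.int32(31)), (array([485., 316.]), np.int32(29)), (array([486., 332.]), np.int32(56)), (array([152., 333.]), np.int32(44))]
[230 231 231 231  34  33  34  34  97  98  33  17  33  28  23  21  30 147
 188 181  60  34  33  32  29  25  33  32  33  32  32  32  32  33  33  34]
```

c's sockets at (300,245) and (332,245) match the prediction (316,245). Grip it and lift.

```bash

python3 -m handwheel '[[0.4,0,-0.05,1,0,0,0],[0.4,0,0,1,0,0,0],[0.4,0,0,1,0,0,0],[0.4,0,0,0.8,0,0,0],[0.4,0,0,0.42,0,0,0]]'
python3 -m handwheel '[[-1,0,0,0,0,0,0],[-1,0,0,0,0,0,0],[-1,0,0,0,0,0,0],[-1,0,0,0,0,0,0]]'
python3 -m handwheel '[[-1,0,0,-0.4,0,0,0],[-1,0,0,-1,0,0,0],[-1,0,0,-1,0,0,0],[-1,0,0,-1,0,0,0],[-1,0,0,-1,0,0,0]]'
```

```text
clock: 60.9
tool_pos: [0.603, 0.059, 0.2585]
orientation: [179.9, -0.0, -94.5]
force: [-0.3, -0.5, 0.3]
opening: 0.0614
gripper_force: 0.0
clock: 61.4
tool_pos: [0.6031, 0.0593, 0.2605]
orientation: [-180.0, 0.0, -94.4]
force: [-4.5, 1.4, 5.7]
opening: 0.0401
gripper_force: 30.0
clock: 62.02
tool_pos: [0.6035, 0.0591, 0.3712]
orientation: [-179.9, 0.0, -94.4]
force: [0.2, 0.4, -1.5]
opening: 0.0397
gripper_force: 30.0
```

```bash

for i in 1 2 3; do python3 -m handwheel '[[-1,0.97,0.18,0,0,0,0],[-1,0.97,0.18,0,0,0,0],[-1,0.97,0.18,0,0,0,0],[-1,0.97,0.18,0,0,0,0],[-1,0.97,0.18,0,0,0,0]]' >/dev/null; done
python3 -m handwheel '[[-1,0.97,0.18,0,0,0,0],[-1,0,0,0,0,0,0]]'
python3 - <<'E'
from h import *
import cv2
o=get_obs();s=snapshot("wrist");w=wristcam(o,s)
H=cv2.cvtColor(s["color"],cv2.COLOR_RGB2HSV)
m=((H[...,0]>105)&(H[...,0]<125)&(H[...,1]>150)).astype(np.uint8);m[262:]=0
n,l,st,c=cv2.connectedComponentsWithStats(m);i=1+np.argmax(st[1:,4]);print(st[i])
for r in(130,150,180,220): q=np.where(l[r]==i)[0]; print(r,q.min() if len(q) else 0,q.max() if len(q) else 0)
print(proj(w,place([.502,-.277,np.radians(-1.5)],np.array([[60,90,20],[60,-90,20],[-60,-90,20],[-60,90,20]])/1000)).round())
E
```

```text
clock: 64.15
tool_pos: [0.5002, -0.3242, 0.3688]
orientation: [179.9, 0.0, -94.6]
force: [-0.7, 0.4, -2.1]
opening: 0.0396
gripper_force: 30.0
[  244   160   141   102 12034]
130 0 0
150 0 0
180 245 384
220 249 384
[[263. 358.]
 [244. 168.]
 [386. 161.]
 [388. 351.]]
```

The tray edge (columns 244–385, row 160) matches the fit. Lower c into the first slot.

```bash

python3 -m handwheel '[[-1,0,0,1,0,0,0],[-1,0,0,1,0,0,0],[-1,0,0,1,0,0,0],[-1,0,0,1,0,0,0],[-1,0,0,1,0,0,0]]'>/dev/null
python3 -m handwheel '[[-1,0,0,1,0,0,0],[-1,0,0,0.4,0,0,0],[-1,0,0,0.1,0,0,0],[-1,0,0,0,0,0,0]]'
python3 -m handwheel '[[0.3,0,0,0,0,0,0],[0.3,0,0,0,0,0,0],[0.3,0,0,-0.6,0,0,0],[0.3,0,0,-1,0,0,0],[0.3,0,0,-1,0,0,0]]'
python3 -m handwheel '[[0.4,0,0,-1,0,0,0],[0.4,0,0,-1,0,0,0],[0.4,0,0,-1,0,0,0],[0.4,0,0,-1,0,0,0]]'
```

```text
clock: 65.32
tool_pos: [0.5021, -0.3221, 0.2079]
orientation: [-179.9, -0.0, -94.4]
force: [-0.9, 0.1, -1.0]
opening: 0.0398
gripper_force: 30.0
clock: 65.95
tool_pos: [0.5018, -0.3221, 0.2741]
orientation: [-180.0, -0.0, -94.4]
force: [0.4, -0.1, -0.0]
opening: 0.0572
gripper_force: 0.0
clock: 66.45
tool_pos: [0.5015, -0.3221, 0.3746]
orientation: [-179.9, -0.0, -94.4]
force: [-0.4, 0.6, -0.0]
opening: 0.061
gripper_force: 0.0
```

```bash

for i in 1 2 3; do python3 -m handwheel '[[0.4,-0.94,-0.19,0,0,0,0],[0.4,-0.94,-0.19,0,0,0,0],[0.4,-0.94,-0.19,0,0,0,0],[0.4,-0.94,-0.19,0,0,0,0],[0.4,-0.94,-0.19,0,0,0,0]]' >/dev/null; done
python3 -m handwheel '[[0.4,0,0,0,0,0,0]]'
cat > chk.py <<'E'
from h import *
import cv2
o=get_obs();s=snapshot("wrist");w=wristcam(o,s)
print(proj(w,np.array([[*o["tool_pos"][:2],.11],[*o["tool_pos"][:2],.116]])).round())
g=cv2.cvtColor(s["color"],cv2.COLOR_RGB2GRAY); m=(g>170).astype(np.uint8); n,l,st,c=cv2.connectedComponentsWithStats(m[:300])
print([(c[i].round(),st[i]) for i in range(1,n) if 20<st[i,4]<5000])
print("dark cols at rows",[(r,np.where(g[r,260:370]<50)[0][[0,-1]]+260) for r in(235,250) if (g[r,260:370]<50).any()])
print("col",g[120:262,285:292].mean(1)[::3].round().astype(int))
E
python3 chk.py
```

```text
clock: 68.45
tool_pos: [0.6005, 0.0258, 0.372]
orientation: [180.0, -0.0, -94.3]
force: [-0.5, 0.3, -1.2]
opening: 0.0616
gripper_force: 0.0
[[319. 242.]
 [319. 245.]]
[(array([247., 123.]), array([243, 119,  10,  10,  80], dtype=int32)), (array([276., 217.]), array([ 261,  134,   32,  166, 3828], dtype=int32)), (array([355., 241.]), array([ 294,  136,   95,  164, 1555], dtype=int32)), (array([319., 178.]), array([300, 167,  39,  23, 892], dtype=int32)), (array([375., 183.]), array([368, 180,  15,   6,  71], dtype=int32)), (array([411., 224.]), array([382, 222,  59,   6, 315], dtype=int32)), (array([319., 243.]), array([314, 237,  12,  12, 116], dtype=int32)), (array([372., 261.]), array([366, 259,  14,   5,  58], dtype=int32)), (array([254., 283.]), array([251, 280,   7,   6,  38], dtype=int32)), (array([257., 295.]), array([250, 289,  17,  11, 145], dtype=int32))]
dark cols at rows [(235, array([290, 348])), (250, array([290, 348]))]
col [ 64  61  62  63  87 105 108 111 113 120 116  75  74  58  62  66  70  79
  77  63  64  70  70  75  83  83  89  95 136 144 145 127 109 109 111 114
 113 115 115 116 119 120 121 120 126 125 127 132]
```

a's knob at (319,243) sits right under the tool. Grip and carry it to the middle tray slot.

```bash

python3 -m handwheel '[[0.4,0,0,1,0,0,0],[0.4,0,0,1,0,0,0],[0.4,0,0,1,0,0,0],[0.4,0,0,1,0,0,0],[0.4,0,0,0.5,0,0,0]]'
python3 -m handwheel '[[0.4,0,0,0,0,0,0],[-1,0,0,0,0,0,0],[-1,0,0,0,0,0,0],[-1,0,0,0,0,0,0],[-1,0,0,0,0,0,0]]'
python3 -m handwheel '[[-1,0,0,-0.4,0,0,0],[-1,0,0,-1,0,0,0],[-1,0,0,-1,0,0,0],[-1,0,0,-1,0,0,0],[-1,0,0,-1,0,0,0]]'
```

```text
clock: 69.12
tool_pos: [0.5995, 0.0233, 0.2583]
orientation: [179.9, -0.0, -94.5]
force: [1.1, -0.7, -0.2]
opening: 0.0614
gripper_force: 0.0
clock: 69.75
tool_pos: [0.6002, 0.024, 0.2605]
orientation: [-179.9, 0.0, -94.4]
force: [0.6, 0.5, 4.5]
opening: 0.0396
gripper_force: 30.0
clock: 70.38
tool_pos: [0.5997, 0.0238, 0.3708]
orientation: [180.0, 0.0, -94.4]
force: [-0.0, 0.4, -1.3]
opening: 0.04
gripper_force: 30.0
```

```bash

for i in 1 2; do python3 -m handwheel '[[-1,0.945,0.23,0,0,0,0],[-1,0.945,0.23,0,0,0,0],[-1,0.945,0.23,0,0,0,0],[-1,0.945,0.23,0,0,0,0],[-1,0.945,0.23,0,0,0,0]]' >/dev/null; done
python3 -m handwheel '[[-1,0.945,0.23,0,0,0,0],[-1,0.945,0.23,0,0,0,0],[-1,0.945,0.23,0,0,0,0],[-1,0,0,1,0,0,0],[-1,0,0,1,0,0,0]]'
python3 -m handwheel '[[-1,0,0,1,0,0,0],[-1,0,0,1,0,0,0],[-1,0,0,1,0,0,0],[-1,0,0,1,0,0,0],[-1,0,0,0.4,0,0,0]]'>/dev/null
python3 -m handwheel '[[-1,0,0,0.18,0,0,0],[-1,0,0,0,0,0,0]]'
python3 -m handwheel '[[0.3,0,0,0,0,0,0],[0.3,0,0,0,0,0,0],[0.3,0,0,-0.6,0,0,0],[0.3,0,0,-1,0,0,0],[0.3,0,0,-1,0,0,0]]'
python3 -m handwheel '[[0.4,0,0,-1,0,0,0],[0.4,0,0,-1,0,0,0],[0.4,0,0,-1,0,0,0],[0.4,0,0,-1,0,0,0]]'
```

```text
clock: 72.25
tool_pos: [0.5004, -0.278, 0.3186]
orientation: [180.0, 0.0, -94.5]
force: [-0.4, 1.0, -1.3]
opening: 0.0397
gripper_force: 30.0
clock: 73.12
tool_pos: [0.5018, -0.2769, 0.2055]
orientation: [-180.0, -0.0, -94.4]
force: [-0.1, 0.2, -0.5]
opening: 0.0397
gripper_force: 30.0
clock: 73.75
tool_pos: [0.5019, -0.2766, 0.2721]
orientation: [-179.9, -0.0, -94.4]
force: [0.8, 0.6, -0.5]
opening: 0.0566
gripper_force: 0.0
clock: 74.25
tool_pos: [0.5015, -0.2765, 0.3725]
orientation: [-179.9, -0.0, -94.4]
force: [0.1, 0.4, -0.3]
opening: 0.0614
gripper_force: 0.0
```

```bash

for i in 1 2; do python3 -m handwheel '[[0.4,-0.975,-0.275,0,0,0,0],[0.4,-0.975,-0.275,0,0,0,0],[0.4,-0.975,-0.275,0,0,0,0],[0.4,-0.975,-0.275,0,0,0,0],[0.4,-0.975,-0.275,0,0,0,0]]' >/dev/null; done
python3 -m handwheel '[[0.4,-0.975,-0.275,0,0,0,0],[0.4,0,0,0,0,0,0]]'
python3 chk.py
```

```text
clock: 75.75
tool_pos: [0.5983, -0.0135, 0.3708]
orientation: [-180.0, 0.0, -94.3]
force: [0.1, -1.0, 0.2]
opening: 0.0613
gripper_force: 0.0
[[319. 243.]
 [319. 245.]]
[(array([250., 171.]), array([246, 167,  10,   8,  66], dtype=int32)), (array([278., 246.]), array([ 265,  190,   29,  110, 2587], dtype=int32)), (array([363., 246.]), array([359, 192,   9, 108, 701], dtype=int32)), (array([321., 239.]), array([302, 229,  38,  21, 779], dtype=int32)), (array([375., 235.]), array([368, 233,  14,   5,  66], dtype=int32)), (array([450., 270.]), array([444, 234,  16,  66, 542], dtype=int32)), (array([385., 274.]), array([382, 273,   8,   4,  30], dtype=int32))]
dark cols at rows [(235, array([291, 350])), (250, array([291, 350]))]
col [160 151 152 150 151 152 150 155 156 153 155 153 152 139  60  64  61  62
  61  64  74  75  83 118 134 135 143 144 148 153 154 146 134 134 136 136
 139 140 141 144 145 147 147 151 151 153 154 163]
```

The label is at (321,239) against 243 expected, 2 mm off and well within the grip. Take b.

```bash

python3 -m handwheel '[[0.4,0.08,0,1,0,0,0],[0.4,0,0,1,0,0,0],[0.4,0,0,1,0,0,0],[0.4,0,0,1,0,0,0],[0.4,0,0,0.5,0,0,0]]'>/dev/null
python3 -m handwheel '[[0.4,0,0,0,0,0,0],[-1,0,0,0,0,0,0],[-1,0,0,0,0,0,0],[-1,0,0,0,0,0,0],[-1,0,0,0,0,0,0]]'
python3 -m handwheel '[[-1,0,0,-0.4,0,0,0],[-1,0,0,-1,0,0,0],[-1,0,0,-1,0,0,0],[-1,0,0,-1,0,0,0],[-1,0,0,-1,0,0,0]]'
```

```text
clock: 77.05
tool_pos: [0.5975, -0.017, 0.2585]
orientation: [-180.0, 0.0, -94.4]
force: [-3.4, 1.6, 5.6]
opening: 0.0398
gripper_force: 30.0
clock: 77.68
tool_pos: [0.5976, -0.0171, 0.3689]
orientation: [-180.0, 0.0, -94.4]
force: [0.9, 0.5, -2.4]
opening: 0.0399
gripper_force: 30.0
```

```bash

python3 -m handwheel '[[-1,0.985,0.345,0,0,0,0],[-1,0.985,0.345,0,0,0,0],[-1,0.985,0.345,0,0,0,0],[-1,0.985,0.345,0,0,0,0],[-1,0.985,0.345,0,0,0,0]]' >/dev/null
python3 -m handwheel '[[-1,0.985,0.345,0,0,0,0],[-1,0.985,0.345,0,0,0,0],[-1,0.985,0.345,0,0,0,0],[-1,0.985,0.345,0,0,0,0],[-1,0,0,1,0,0,0]]'
python3 -m handwheel '[[-1,0,0,1,0,0,0],[-1,0,0,1,0,0,0],[-1,0,0,1,0,0,0],[-1,0,0,1,0,0,0],[-1,0,0,1,0,0,0]]'>/dev/null
python3 -m handwheel '[[-1,0,0,0.4,0,0,0],[-1,0,0,0.2,0,0,0],[-1,0,0,0,0,0,0]]'
python3 -m handwheel '[[0.3,0,0,0,0,0,0],[0.3,0,0,0,0,0,0],[0.3,0,0,-0.6,0,0,0],[0.3,0,0,-1,0,0,0],[0.3,0,0,-1,0,0,0]]'
python3 -m handwheel '[[0.4,0,0,-1,0,0,0],[0.4,0,0,-1,0,0,0],[0.4,-1,0,-1,0,0,0],[0.4,-1,0,-1,0,0,0],[0.4,-1,0,0,0,0,0]]'
python3 -m handwheel '[[0.4,-1,0,0,0,0,0],[0.4,-1,0,0,0,0,0],[0.4,-1,0,0,0,0,0],[0.4,-1,0,0,0,0,0],[0.4,0,0,0,0,0,0]]'>/dev/null
python3 - <<'E'
from h import *
import cv2
a=snapshot("scene")["color"][190:390,80:440,::-1]; b=snapshot("side")["color"][120:300,130:450,::-1]
r=lambda i,w,h:cv2.resize(i,(w,h),interpolation=cv2.INTER_CUBIC)
cv2.imwrite("pics/f.png",np.vstack([r(cv2.convertScaleAbs(a,alpha=1.4,beta=15),540,300),r(b,540,300)]))
E
```

```text
clock: 78.92
tool_pos: [0.5018, -0.2345, 0.3432]
orientation: [-179.9, -0.0, -94.6]
force: [-0.2, 1.2, -2.2]
opening: 0.0396
gripper_force: 30.0
clock: 79.92
tool_pos: [0.5032, -0.2324, 0.2032]
orientation: [-180.0, -0.0, -94.4]
force: [0.3, -0.1, -2.4]
opening: 0.0394
gripper_force: 30.0
clock: 80.55
tool_pos: [0.5033, -0.2321, 0.2695]
orientation: [-180.0, -0.0, -94.4]
force: [0.2, -0.7, -0.6]
opening: 0.0567
gripper_force: 0.0
clock: 81.18
tool_pos: [0.5094, -0.1567, 0.3713]
orientation: [-179.7, 0.0, -94.4]
force: [0.0, 0.3, -0.4]
opening: 0.0612
gripper_force: 0.0
```

View pics/f.png

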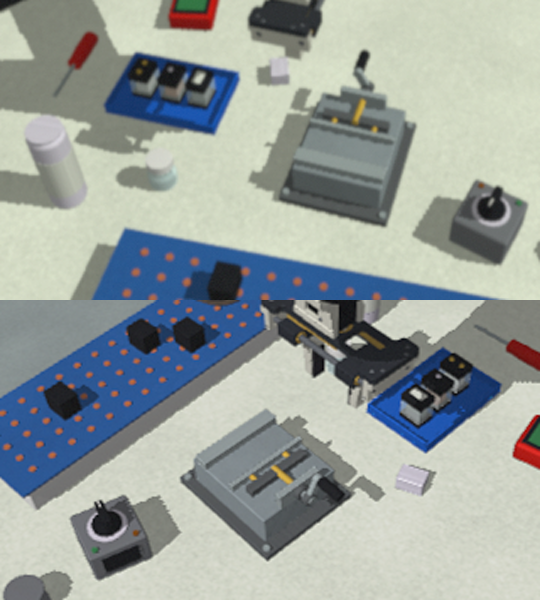

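All three modules stand upright in the tray, at (145,75), (173,80) and (200,85). The jaw is open, the knob is at rest and the bystanders are undisturbed. Handing in.

```bash
python3 -c "
from plant import *
print(close_job())"
```

```text
the job is handed in; nothing more can be done
None
```

I clamped all three modules, turned the start knob to its stop and it sprang back. I then wound the jaw back about two turns and stood the modules upright in the blue tray. The job was handed in at about 82 s with no verdict returned.

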